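Put the thermometers and cuvette cases away in the bench drawer

ROBOT

A 6-joint arm with a two-finger parallel gripper is mounted at the origin on the work surface. World frame = base frame: x ahead of the robot, y to its left, z up, the work surface at z = 0. Lengths are in mm, angles in rad, forces in N, time in s.
With the tool pointing down it reaches from about 375 to 975 mm from the base axis. Payload 3.8 kg.
Tool frame: the origin (TCP) lies on the centre line of the jaws, within the pads' length; the fingertips stand 22 mm ahead of it and the grasp point (between the pads) lies 3 mm ahead of it (r.nose_length is the distance from the TCP to the fingertips, in mm); z points along the fingers, x is the direction in which the jaws open and shut, and the axes are right-handed (so a half turn about z gives the same grasp; the last joint's range is limited). The gripper opens to 88 mm and grips with 3 to 60 N. Pads are 18 mm wide; open, the fingers measure 123 mm over their backs; the gripper's body (75 mm by 187 mm) begins 45 mm behind the grasp point.
Start: joints at [1.263, 0.264, 1.604, -0, 1.274, -0.037], TCP at [180.562, 650.397, 260.706] pointing down, gripper open.
Joint ranges: [-2.63, 2.63], [-0.94, 2.18], [0.31, 2.57], [-1.31, 4.45], [0, 2.66], [-2.55, 2.55]. Speed limits (rad/s): [2.57, 2.57, 3.14, 3.14, 3.14, 3.14].

INTERFACE

Orientations are given as a rotation vector (axis times angle).
In Python, from rig import r, imaging gives the robot as it stands. The module is installed in compiled form; this text tells all that it offers.
- The arm moves only by the tool step_arm, never from a script. Its argument "commands" is a list of rows, each an object with "jaw": the closure, from 0 (fully open) to 1 (shut); "delta_pos": the shift along the tool's x, y, z in m, a list of three; "twist": the turn, a rotation vector about the tool's x, y, z in degrees, a list of three. A call has exactly 8 rows; each row shifts and turns the commanded pose from where the row before left it, along the tool's axes as they then stand; what a row does not reach is not made up. A row lasts 1/8 s, in which the tool goes at most 62.5 mm and 10.7 degrees, less where a joint would pass 70% of its speed; a pose out of reach is approached as far as the arm can. A call is refused whole if a number of a shift passes 0.0625 or a number of a turn 10.7, either way. A call with a gripper value outside its range is refused whole. The fingers move at their own pace and stop on an object; "grip_force" is the grip in N (left out, the last holds). Time passes only in rows, so rows that do not move let the fingers close, or fill a call up. It gives the time, the measured TCP pose, the force and the opening at its end, in the units of the state.
- r.read_state(): the state, without advancing time (a new reading comes with each control period).
- imaging.get_image(name): name is "side" or "top" or "wrist"; returns the picture (420x560x3 uint8, red, green, blue); there is no depth.
- imaging.camera_info(name): a dict with "camera_matrix" (3x3 intrinsics, pixels), "R" (3x3) and "t" (3): a world point X has camera coordinates R X + t. Camera axes: x right, y down, z forward; pixel columns grow to the right and rows downward; lengths in mm; the calibration is good to about 2 mm. A picture is of the moment at which its call begins: read the wrist's pose just before it. camera_info takes no time and is no camera call; for the wrist camera it gives the pose at the moment of the call.
- r.job_done(): hands the job in, once; it reports no verdict.
The state is a dict: "t": time; "qpos": joint angles; "joint_velocities": joint speeds; "joint_efforts": joint torques, N m; "position": TCP position; "orientation": TCP orientation; "ft_force": force on the tool from outside, world axes, zero at the start; "torque": the same for the moment, N m; "gripper_width": finger opening in mm.
Only numpy, scipy, OpenCV 4.12 (cv2) and the standard library are available. Lean on these libraries where they do the work, as an engineer would, in place of code of your own. Each camera call takes 0.05 s, during which the arm holds its last target.

TASK

Put the measuring kit away: pull the blue-fronted drawer well open by its handle, pull every thermometer out of the upright holder and lay it flat in the wide compartment of the drawer, and put every cuvette case flat, lid up, in the narrow compartment. Then push the drawer fully shut, and leave the bottle, the beaker and the computer mouse alone.

Things in the scene. Friction and masses are not known exactly. Their poses are not given: they have to be found in the camera images.
- thermo0: Digital stem thermometer, 140 mm long, 60 g: round steel stem 12 mm thick and 95 mm long, grey plastic head 18 x 18 mm square and 45 mm long. Origin at the stem's tip; its z runs from there along the axis to the head's top (+140 mm; the head begins at +95). Starts upright in a well of the holder, tip 10 mm above the bench, head sides within 0.3 rad of the holder's x and y. 2 to 5 are present.
- thermo1: Digital stem thermometer, 140 mm long, 60 g: round steel stem 12 mm thick and 95 mm long, grey plastic head 18 x 18 mm square and 45 mm long. Origin at the stem's tip; its z runs from there along the axis to the head's top (+140 mm; the head begins at +95). Starts upright in a well of the holder, tip 10 mm above the bench, head sides within 0.3 rad of the holder's x and y. 2 to 5 are present.
- thermo2: Digital stem thermometer, 140 mm long, 60 g: round steel stem 12 mm thick and 95 mm long, grey plastic head 18 x 18 mm square and 45 mm long. Origin at the stem's tip; its z runs from there along the axis to the head's top (+140 mm; the head begins at +95). Starts upright in a well of the holder, tip 10 mm above the bench, head sides within 0.3 rad of the holder's x and y. 2 to 5 are present.
- thermo3: Digital stem thermometer, 140 mm long, 60 g: round steel stem 12 mm thick and 95 mm long, grey plastic head 18 x 18 mm square and 45 mm long. Origin at the stem's tip; its z runs from there along the axis to the head's top (+140 mm; the head begins at +95). Starts upright in a well of the holder, tip 10 mm above the bench, head sides within 0.3 rad of the holder's x and y. 2 to 5 are present.
- thermo4: Digital stem thermometer, 140 mm long, 60 g: round steel stem 12 mm thick and 95 mm long, grey plastic head 18 x 18 mm square and 45 mm long. Origin at the stem's tip; its z runs from there along the axis to the head's top (+140 mm; the head begins at +95). Starts upright in a well of the holder, tip 10 mm above the bench, head sides within 0.3 rad of the holder's x and y. 2 to 5 are present.
- case0: Cuvette case: black closed box 86 (x) x 54 (y) x 30 mm high, 130 g, with a raised grip rib in the middle of its lid, 16 (x) x 44 (y) mm and 20 mm high, so 50 mm in all. Origin at the centre of its underside, z up. Starts flat on the mat. There are always two.
- case1: Cuvette case: black closed box 86 (x) x 54 (y) x 30 mm high, 130 g, with a raised grip rib in the middle of its lid, 16 (x) x 44 (y) mm and 20 mm high, so 50 mm in all. Origin at the centre of its underside, z up. Starts flat on the mat. There are always two.
- unit_drawer0 (a joint): Opening of the drawer in m: 0 fully shut, grows as it slides out towards the robot, at most 0.21. Sliding friction about 1 N plus light damping; it stays where it is left. It starts shut or up to 50 mm ajar.
- unit_front (a point): Drawer unit: fixed white box 300 (x) x 400 (y) x 110 mm high on the bench, with one blue-fronted drawer in its -x side, facing the robot. This point is the middle of its front edge, at the height of its top; its x points to the back. The drawer front is 15 mm thick, flush with the unit when shut, and rises to 98 mm above the bench; the drawer's side walls rise to 88 mm.
- unit_drawer0_handle (a point): Middle of the drawer's handle: a straight level steel bar 11 mm thick and 120 mm long, along this frame's y, its axis 35 mm in front of the drawer front and 38 mm below the top of the unit (72 mm above the bench). The frame moves with the drawer: x points into the unit, so the drawer is pulled along -x; z up.
- thermo_bay (a point): Point on the floor of the drawer's wide compartment (255 (x) x 224 mm (y)), midway across (y), 50 mm behind its front wall; floor 22 mm above the bench, walls 66 mm high, the divider to the narrow compartment (on the +y side) 50 mm. Axes as the handle's; moves with the drawer. With the drawer open by q m, x = -0.050 to q - 0.056 is uncovered; the rest is under the unit's top, 76 mm above this floor.
- case_bay (a point): Point on the floor of the drawer's narrow compartment (255 (x) x 128 mm (y)), midway across (y), 50 mm behind its front wall, on the +y side of the divider. Axes, wall and floor heights as for thermo_bay; uncovered over the same x.
- holder: White upright block 260 (x) x 60 (y) x 75 mm high, fixed to the bench, with five round wells of 17 mm diameter and 65 mm depth in a row along its x, 50 mm apart, the third at its centre. Origin at the centre of its underside, z up. It stands to one side of the drawer unit, the mat to the other; which side varies.
- mat: White plastic mat 260 (x) x 140 (y) x 4 mm, fixed to the bench, on which the cases start. Origin at the centre of its underside.
- reagent: Amber bottle, 66 mm in diameter, about 160 mm high, loose on the bench off to the side. Leave alone. Origin at the centre of its underside.
- beaker: Clear beaker, 76 mm in diameter, 90 mm high, loose on top of the drawer unit, about 100 mm behind its front edge, on its +y half. Leave alone. Origin at the centre of its underside.
- mouse: Black computer mouse 110 x 60 x 32 mm, loose on the bench off to the side. Leave alone. Origin at the centre of its underside.
Things that resemble listed ones, but are neither listed nor needed, are in the scene too. Leave any pink look-alike of the case0 alone. What is shaped like the case1 but green or red is not meant.

How it is judged:
By the outcome, as a careful person would: the job done as asked, in the order asked, and still so for the second after the job is handed in, with the robot touching nothing.
Of thermo0, thermo1, thermo2, thermo3, thermo4 only 2 to 5 are there at a start; the rules pass over those that are not, and their reading is None.
At some moment in a run one of case0, case1 may be knocked a few centimetres aside while the robot is not near it.
It also fails if it takes over 210 s, if anything falls off the work surface, if the arm or the gripper's body presses on something with over 40 N, if the wrist force passes 120 N, or if a joint passes its speed limit or range.

## Working session

There is one attempt and no reset: what is moved stays moved. The work goes in short steps, Python scripts to look and compute and a tool call to move; the robot and the scene stay as the last step left them, time stands still between calls to the robot, and variables do not carry over. Pictures are saved under pics/ and viewed, and the job is handed in when it is done.

Besides the shell and the picture viewer there is one more tool, called after "Emit:" as name(argument=value, ...), one argument or row to a line, values as JSON. step_arm: Moves the arm, as the interface text tells. Its arguments: {"type":"object","properties":{"commands":{"type":"array"},"grip_force":{"type":"number"}},"required":["commands"]}

```bash
mkdir -p pics; python3 - <<'E'
from rig import r, imaging
import cv2
for n in ["side","top","wrist"]:
    im=imaging.get_image(n); cv2.imwrite(f"pics/{n}0.png",im[:,:,::-1])
    c=imaging.camera_info(n); print(n,c)
print(r.read_state(), r.nose_length)
E
```

```text
side {'camera_matrix': array([[429.74090389,   0.        , 284.31866056],
       [  0.        , 429.74090389, 206.87355666],
       [  0.        ,   0.        ,   1.        ]]), 'R': array([[ 0.77540388, -0.631277  ,  0.01543291],
       [-0.47909643, -0.60404837, -0.63686119],
       [ 0.41135805,  0.48643078, -0.77082401]]), 't': array([-425.03108697,  337.17877536, 1075.42071508])}
top {'camera_matrix': array([[532.02129389,   0.        , 270.07185858],
       [  0.        , 532.02129389, 211.63042387],
       [  0.        ,   0.        ,   1.        ]]), 'R': array([[-0.01915154, -0.99980755, -0.00425118],
       [-0.99479026,  0.0194809 , -0.10006418],
       [ 0.10012774,  0.00231265, -0.9949719 ]]), 't': array([  39.08518662,  553.85044769, 1792.78066731])}
wrist {'camera_matrix': array([[343.78521239,   0.        , 280.44582265],
       [  0.        , 343.78521239, 207.93730706],
       [  0.        ,   0.        ,   1.        ]]), 'R': array([[ 2.68169273e-01,  9.63371586e-01, -6.54316567e-04],
       [ 9.28488377e-01, -2.58277762e-01,  2.66836899e-01],
       [ 2.56894091e-01, -7.21649826e-02, -9.63741480e-01]]), 't': array([-675.07163415,  -35.96892681,  388.82136335])}
{'t': 0.15, 'qpos': array([ 1.26313812e+00,  2.64555531e-01,  1.60504199e+00,  1.19706295e-05,
        1.27373074e+00, -3.68978009e-02]), 'joint_velocities': array([ 3.48692327e-04, -1.79195196e-03, -4.81685637e-03,  7.05427426e-05,
        1.76657621e-03,  1.49789876e-03]), 'joint_efforts': array([ 1.62701867e-04, -5.02859044e+01, -3.57469440e+01,  7.29050674e-02,
        2.51042802e-02, -8.30295244e-05]), 'position': array([180.37912653, 649.91799895, 259.70045375]), 'orientation': array([ 2.50015198e+00,  1.90069046e+00, -2.23934416e-03]), 'ft_force': array([-0.17361849,  0.02945339,  1.43979821]), 'torque': array([-0.01707493,  0.02773671, -0.07975446]), 'gripper_width': 88.2623311958888} 22.0
```

View pics/top0.png

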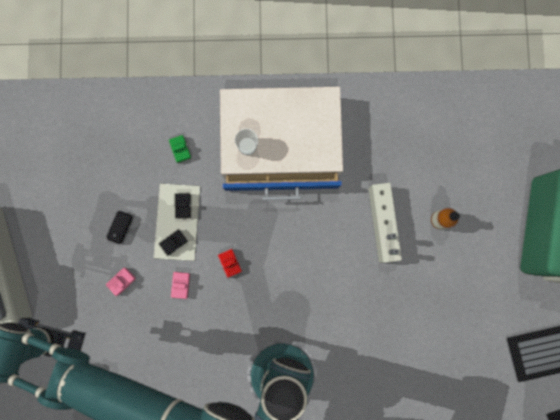

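View pics/side0.png

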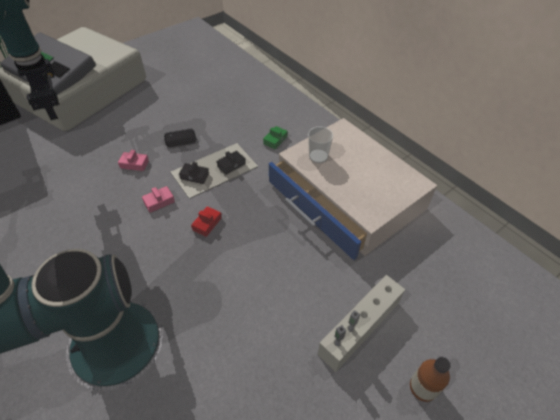

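View pics/wrist0.png

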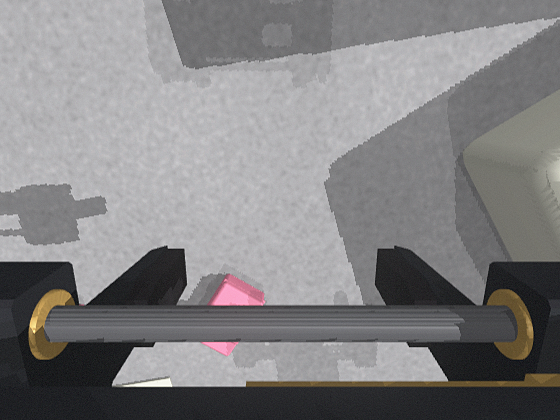

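The top view shows the candidates. On the mat are two black cases, at (183,206) and (174,242). The look-alikes are green (180,149), red (230,263) and pink (121,281) and (180,285), and the black mouse is at (119,227). The holder, around (386,222), seems to hold two heads at (391,237) and (394,252). I'll enlarge these.

```bash
python3 - <<'E'
import cv2,numpy as np
a=cv2.imread("pics/top0.png"); s=cv2.imread("pics/side0.png")
A=cv2.resize(a[170:280,350:450],None,fx=4,fy=4,interpolation=cv2.INTER_CUBIC)
B=cv2.resize(a[170:280,130:230],None,fx=4,fy=4,interpolation=cv2.INTER_CUBIC)
cv2.imwrite("pics/c1.png",np.hstack([A,B]))
A=cv2.resize(s[270:370,310:410],None,fx=4,fy=4,interpolation=cv2.INTER_CUBIC)
B=cv2.resize(a[160:220,210:360],None,fx=5,fy=5,interpolation=cv2.INTER_CUBIC)
cv2.imwrite("pics/c2.png",A);cv2.imwrite("pics/c3.png",B)
E
```

```text
(no output)
```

View pics/c1.png

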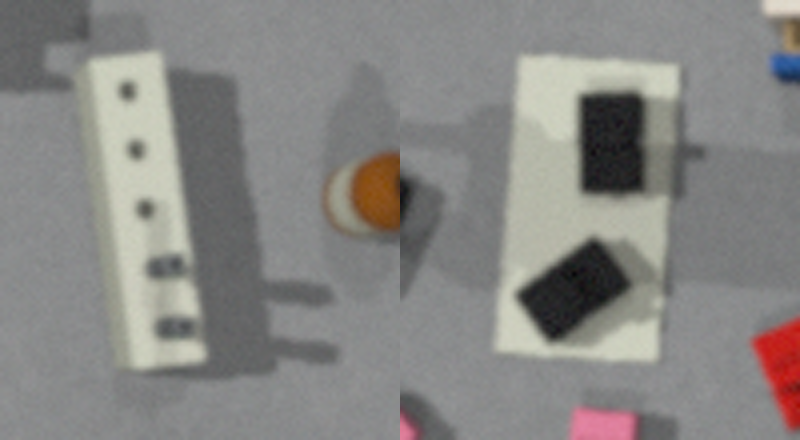

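View pics/c2.png

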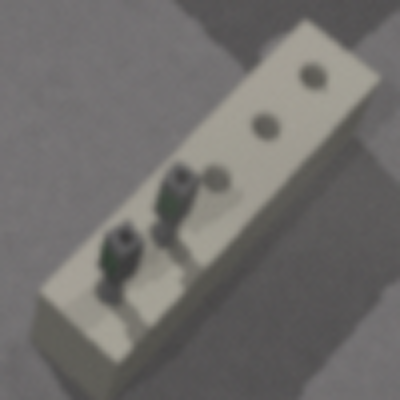

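View pics/c3.png

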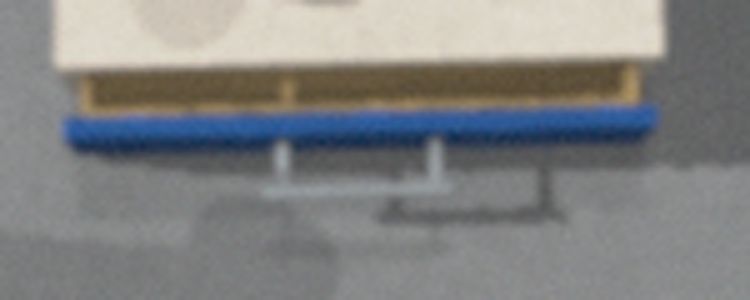

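```bash
cat > h.py <<'E'
import numpy as np, cv2
from scipy.spatial.transform import Rotation as Ro
def bp(c,u,v,z):
    K,R,t=c["camera_matrix"],c["R"],c["t"]
    d=R.T@np.linalg.solve(K,[u,v,1.]); o=-R.T@t
    return o+d*(z-o[2])/d[2]
def pj(c,X):
    p=c["camera_matrix"]@(c["R"]@np.array(X,float)+c["t"]); return p[:2]/p[2]
def delta(st,P,Rt):
    "tool-frame shift (m) and rotvec (deg) from state to target"
    R0=Ro.from_rotvec(st["orientation"])
    return R0.inv().apply(np.array(P)-st["position"])/1000,(R0.inv()*Rt).as_rotvec(degrees=True)
def down(yaw):
    "tool pointing down, tool x (jaw axis) at world angle yaw"
    x=np.array([np.cos(yaw),np.sin(yaw),0]);z=np.array([0,0,-1.]);y=np.cross(z,x)
    return Ro.from_matrix(np.c_[x,y,z])
E
python3 - <<'E'
from h import *
from rig import r, imaging
c=imaging.camera_info("top")
f=lambda u,v,z:bp(c,u,v,z).round(1)
print("handle",f(262.4,198.4,72),f(300,197.4,72))
print("unit",f(221,174,110),f(343,171.6,110))
print("frontedge",f(210+68/5,160+122/5,98),f(210+655/5,160+110/5,98))
for p in [(88,60),(162,52),(205,360),(132,366)]: print("holder",f(350+p[0]/4,170+p[1]/4,75))
for p in [(128,91),(137,149),(145,209)]: print("well",f(350+p[0]/4,170+p[1]/4,75))
for p in [(519,56),(680,66),(658,361),(495,351)]: print("mat",f(130+(p[0]-400)/4,170+p[1]/4,4))
for p in [(580,94),(642,94),(642,192),(580,192)]: print("caseA",f(130+(p[0]-400)/4,170+p[1]/4,34))
for p in [(516,296),(597,239),(630,283),(554,341)]: print("caseB",f(130+(p[0]-400)/4,170+p[1]/4,34))
s=r.read_state(); R=Ro.from_rotvec(s["orientation"]).as_matrix();print(R.round(3))
w=imaging.camera_info("wrist"); cam=-w["R"].T@w["t"]; print("cam in tool",R.T@(cam-s["position"]),(w["R"]@R).round(3))
E
```

```text
handle [595.1  53.1  72. ] [596.  -72.8  72. ]
unit [673.9 187.3 110. ] [ 673.9 -214.3  110. ]
frontedge [641.  180.2  98. ] [ 641.3 -208.2   98. ]
holder [ 632.7 -314.6   75. ]
holder [ 638.2 -376.7   75. ]
holder [ 380.9 -401.4   75. ]
holder [ 377.1 -341.1   75. ]
well [ 605.8 -347.    75. ]
well [ 557.  -352.5   75. ]
well [ 506.7 -357.1   75. ]
mat [661.3 411.3   4. ]
mat [649.7 270.9   4. ]
mat [394.  291.4   4. ]
mat [405.3 431.6   4. ]
caseA [622.7 352.7  34. ]
caseA [621.6 299.6  34. ]
caseA [537.4 299.9  34. ]
caseA [538.4 352.8  34. ]
caseB [450.9 407.2  34. ]
caseB [498.  338.4  34. ]
caseB [460.1 310.4  34. ]
caseB [412.2 375.   34. ]
[[ 0.267  0.964 -0.001]
 [ 0.964 -0.267 -0.002]
 [-0.002 -0.    -1.   ]]
cam in tool [   0.67275977  -68.57998432 -124.17512763] [[ 1.     0.001 -0.001]
 [-0.001  0.964 -0.267]
 [ 0.001  0.267  0.964]]
```

The thermometers are in wells 4 and 5, and the two black cases are at about (580,326) and (455,358). The drawer is about 46 mm ajar. I'll rotate the jaw axis onto x first, then go to the handle.

Emit:
step_arm(
  commands=[
    {"jaw":0.7,"delta_pos":[0,0,0],"twist":[0,0,10.6]},
    {"jaw":0.7,"delta_pos":[0,0,0],"twist":[0,0,10.6]},
    {"jaw":0.7,"delta_pos":[0,0,0],"twist":[0,0,10.6]},
    {"jaw":0.7,"delta_pos":[0,0,0],"twist":[0,0,10.6]},
    {"jaw":0.7,"delta_pos":[0,0,0],"twist":[0,0,10.6]},
    {"jaw":0.7,"delta_pos":[0,0,0],"twist":[0,0,10.6]},
    {"jaw":0.7,"delta_pos":[0,0,0],"twist":[0,0,10.6]},
    {"jaw":0.7,"delta_pos":[0,0,0],"twist":[0,0,0.3]},
  ],
  grip_force=20,
)

```text
t: 1.15
position: [180.5, 650.2, 260.2]
orientation: [3.141, 0.002, -0.0]
ft_force: [-0.9, -0.7, -0.1]
gripper_width: 26.2
```

Emit:
step_arm(
  commands=[
    {"jaw":0.7,"delta_pos":[0.025,0.04,0],"twist":[0,0,0]},
    {"jaw":0.7,"delta_pos":[0.025,0.04,0],"twist":[0,0,0]},
    {"jaw":0.7,"delta_pos":[0.025,0.04,0],"twist":[0,0,0]},
    {"jaw":0.7,"delta_pos":[0.025,0.04,0],"twist":[0,0,0]},
    {"jaw":0.7,"delta_pos":[0.025,0.04,0],"twist":[0,0,0]},
    {"jaw":0.7,"delta_pos":[0.025,0.04,0],"twist":[0,0,0]},
    {"jaw":0.7,"delta_pos":[0.025,0.04,0],"twist":[0,0,0]},
    {"jaw":0.7,"delta_pos":[0.025,0.04,0],"twist":[0,0,0]},
  ],
)

```text
t: 2.15
position: [381.0, 328.9, 260.8]
orientation: [-3.141, -0.006, -0.0]
ft_force: [1.2, 0.1, -0.4]
gripper_width: 26.3
```

```bash
cat > sl.py <<'E'
from rig import r
import json,numpy as np
s=r.read_state()
with open("states.jsonl","a") as f: f.write(json.dumps({k:np.array(v).tolist() for k,v in s.items()})+"\n")
from h import *
print("t",s["t"],"q",s["qpos"].round(3),"p",s["position"].round(1),"F",s["ft_force"].round(1),"w",round(s["gripper_width"],1))
print(Ro.from_rotvec(s["orientation"]).as_matrix().round(3).tolist())
E
python3 sl.py
```

```text
t 2.15 q [ 0.663 -0.064  1.963 -0.     1.242  0.659] p [381.  328.9 260.8] F [ 1.2  0.1 -0.4] w 26.3
[[1.0, 0.004, 0.0], [0.004, -1.0, 0.0], [0.0, -0.0, -1.0]]
```

Emit:
step_arm(
  commands=[
    {"jaw":0.7,"delta_pos":[0.0266,0.0424,0],"twist":[0,0,0]},
    {"jaw":0.7,"delta_pos":[0.0266,0.0424,0],"twist":[0,0,0]},
    {"jaw":0.7,"delta_pos":[0.0266,0.0424,0],"twist":[0,0,0]},
    {"jaw":0.7,"delta_pos":[0.0266,0.0424,0],"twist":[0,0,0]},
    {"jaw":0.7,"delta_pos":[0.0266,0.0424,0],"twist":[0,0,0]},
    {"jaw":0.7,"delta_pos":[0.0266,0.0424,0],"twist":[0,0,0]},
    {"jaw":0.7,"delta_pos":[0.0266,0.0424,0],"twist":[0,0,0]},
    {"jaw":0.7,"delta_pos":[0.0266,0.0424,0],"twist":[0,0,0]},
  ],
)

```text
t: 3.15
position: [593.8, -10.4, 260.7]
orientation: [-3.141, -0.005, -0.0]
ft_force: [-0.2, 1.0, -0.3]
gripper_width: 26.7
```

```bash
python3 sl.py; python3 - <<'E'
from rig import r, imaging
import cv2
from h import *
c=imaging.camera_info("wrist"); im=imaging.get_image("wrist")[:,:,::-1].copy()
for X in [(594,-10,72),(594,50,72),(594,-70,72)]: print(pj(c,X))
cv2.imwrite("pics/w1.png",im)
E
```

```text
t 3.15 q [-0.06   0.112  1.783  0.     1.247 -0.063] p [593.8 -10.4 260.7] F [-0.2  1.  -0.3] w 26.7
[[1.0, 0.003, 0.0], [0.003, -1.0, 0.0], [0.0, -0.0, -1.0]]
[280.5366858  189.74814574]
[280.72377629 123.37278578]
[280.36737493 249.81570867]
```

View pics/w1.png

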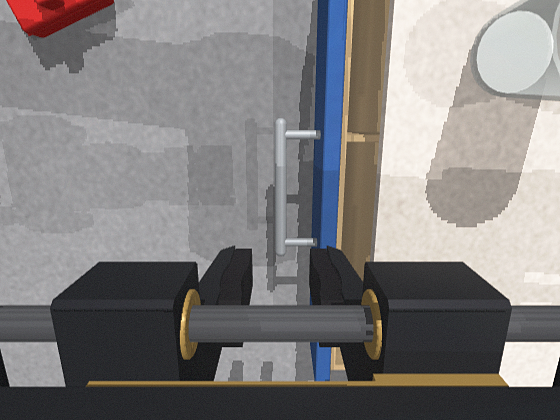

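The wrist view puts the bar at column 280, rows 119 to 253, exactly where I predicted. I'll descend, grip and pull.

Emit:
step_arm(
  commands=[
    {"jaw":0.7,"delta_pos":[0,0,0.045],"twist":[0,0,0]},
    {"jaw":0.7,"delta_pos":[0,0,0.045],"twist":[0,0,0]},
    {"jaw":0.7,"delta_pos":[0,0,0.045],"twist":[0,0,0]},
    {"jaw":0.7,"delta_pos":[0,0,0.025],"twist":[0,0,0]},
    {"jaw":0.7,"delta_pos":[0,0,0.022],"twist":[0,0,0]},
    {"jaw":1,"delta_pos":[0,0,0],"twist":[0,0,0]},
    {"jaw":1,"delta_pos":[0,0,0],"twist":[0,0,0]},
    {"jaw":1,"delta_pos":[0,0,0],"twist":[0,0,0]},
  ],
  grip_force=25,
)

```text
t: 4.2
position: [593.4, -8.8, 79.1]
orientation: [-3.142, -0.001, -0.001]
ft_force: [0.6, 0.2, -6.0]
gripper_width: 10.0
```

Emit:
step_arm(
  commands=[
    {"jaw":1,"delta_pos":[-0.01,0,0],"twist":[0,0,0]},
    {"jaw":1,"delta_pos":[-0.02,0,0],"twist":[0,0,0]},
    {"jaw":1,"delta_pos":[-0.025,0,0],"twist":[0,0,0]},
    {"jaw":1,"delta_pos":[-0.03,0,0],"twist":[0,0,0]},
    {"jaw":1,"delta_pos":[-0.03,0,0],"twist":[0,0,0]},
    {"jaw":1,"delta_pos":[-0.02,0,0],"twist":[0,0,0]},
    {"jaw":1,"delta_pos":[-0.012,0,0],"twist":[0,0,0]},
    {"jaw":1,"delta_pos":[-0.006,0,0],"twist":[0,0,0]},
  ],
)

```text
t: 5.2
position: [439.8, -9.0, 79.0]
orientation: [3.141, -0.0, 0.001]
ft_force: [1.9, -1.2, -6.1]
gripper_width: 10.0
```

```bash
python3 sl.py; python3 - <<'E'
from rig import r, imaging
import cv2
from h import *
im=imaging.get_image("top")[:,:,::-1].copy()
cv2.imwrite("pics/t1.png",cv2.resize(im[70:270,150:430],None,fx=2.8,fy=2.8,interpolation=cv2.INTER_CUBIC))
E
```

```text
t 5.2 q [-0.077  0.014  2.258 -0.     0.868 -0.077] p [439.8  -9.   79. ] F [ 1.9 -1.2 -6.1] w 10.0
[[1.0, -0.0, 0.001], [-0.0, -1.0, -0.0], [0.001, 0.0, -1.0]]
```

View pics/t1.png

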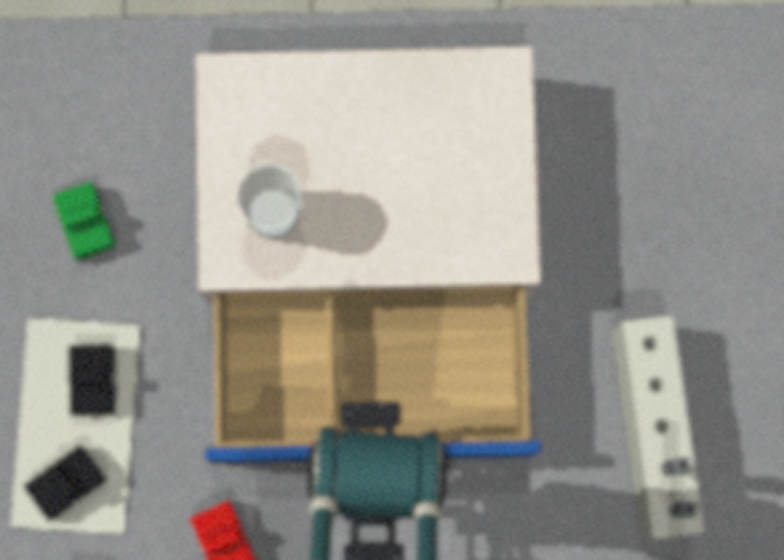

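Emit:
step_arm(
  commands=[
    {"jaw":0.6,"delta_pos":[0,0,0],"twist":[0,0,0]},
    {"jaw":0.6,"delta_pos":[0,0,0],"twist":[0,0,0]},
    {"jaw":0.6,"delta_pos":[0,0,-0.02],"twist":[0,0,0]},
    {"jaw":0.6,"delta_pos":[0,0,-0.04],"twist":[0,0,0]},
    {"jaw":0.6,"delta_pos":[0,0,-0.05],"twist":[0,0,0]},
    {"jaw":0.6,"delta_pos":[0,0,-0.05],"twist":[0,0,0]},
    {"jaw":0.6,"delta_pos":[0,0,-0.05],"twist":[0,0,0]},
    {"jaw":0.6,"delta_pos":[0,0,-0.04],"twist":[0,0,0]},
  ],
)

```text
t: 6.25
position: [441.1, -8.7, 331.7]
orientation: [-3.142, 0.0, -0.005]
ft_force: [-0.0, 0.6, -0.1]
gripper_width: 35.1
```

```bash
python3 sl.py; python3 - <<'E'
from rig import r, imaging
import cv2
from h import *
c=imaging.camera_info("wrist"); im=imaging.get_image("wrist")[:,:,::-1].copy()
cv2.imwrite("pics/w2.png",im)
from scipy.optimize import least_squares
D=[(674.5,259.7,.2646,1.605),(503.3,260.8,-.064,1.963),(593.9,260.7,.112,1.783),(439.9,79,.014,2.258)]
s=r.read_state(); D.append((np.hypot(*s["position"][:2]),s["position"][2],s["qpos"][1],s["qpos"][2]))
D=np.array(D);R_,Z,a,b=D.T
f=lambda p:np.r_[p[0]+p[1]*np.sin(a)+p[2]*np.sin(a+b)-R_,p[3]+p[1]*np.cos(a)+p[2]*np.cos(a+b)-Z]
o=least_squares(f,[0,400,400,200]);print(o.x,o.fun.round(1))
g=lambda p:np.r_[p[0]+p[1]*np.sin(a)+p[2]*np.sin(a+b)+p[4]*np.cos(a+b)-R_,p[3]+p[1]*np.cos(a)+p[2]*np.cos(a+b)-p[4]*np.sin(a+b)-Z]
o=least_squares(g,[0,400,400,200,0]);print(o.x,o.fun.round(1))
E
```

```text
t 6.25 q [-0.076 -0.232  1.978  0.     1.393 -0.076] p [441.1  -8.7 331.7] F [-0.   0.6 -0.1] w 35.1
[[1.0, -0.0, 0.003], [-0.0, -1.0, 0.0], [0.003, -0.0, -1.0]]
[ 4.24368042e-01  5.03645436e+02  5.66725871e+02 -5.93159856e+01] [-0.7  1.4  0.   0.6 -1.3  0.3 -0.2 -0.1 -0.3  0.3]
[  1.47125258 504.29600998 566.78397252 -57.00334411   3.18830676] [-0.4  1.4  0.2 -0.4 -0.8  0.1 -0.3 -0.1  0.2  0.1]
```

View pics/w2.png

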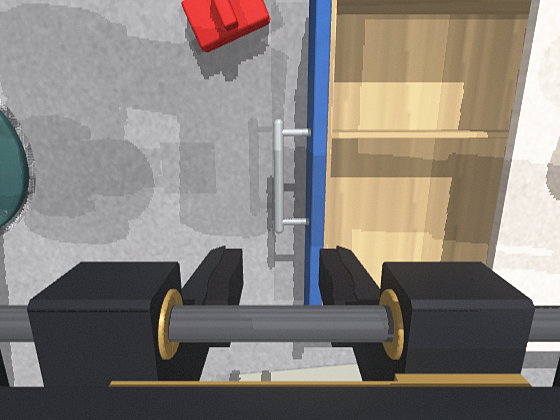

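Emit:
step_arm(
  commands=[
    {"jaw":0.6,"delta_pos":[0,0.043,0.008],"twist":[0,0,0]},
    {"jaw":0.6,"delta_pos":[0,0.043,0.008],"twist":[0,0,0]},
    {"jaw":0.6,"delta_pos":[0,0.043,0.008],"twist":[0,0,0]},
    {"jaw":0.6,"delta_pos":[0,0.043,0.008],"twist":[0,0,0]},
    {"jaw":0.6,"delta_pos":[0,0.043,0.008],"twist":[0,0,0]},
    {"jaw":0.6,"delta_pos":[0,0.043,0.008],"twist":[0,0,0]},
    {"jaw":0.6,"delta_pos":[0,0.043,0.008],"twist":[0,0,0]},
    {"jaw":0.6,"delta_pos":[0,0.043,0.008],"twist":[0,0,0]},
  ],
)

```text
t: 7.3
position: [440.5, -354.6, 264.5]
orientation: [3.141, -0.001, 0.001]
ft_force: [1.1, -0.3, 0.4]
gripper_width: 35.0
```

```bash
python3 sl.py; python3 - <<'E'
from rig import r, imaging
import cv2
from h import *
c=imaging.camera_info("wrist"); im=imaging.get_image("wrist")[:,:,::-1].copy()
cv2.imwrite("pics/w3.png",im)
np.savez("w3.npz",**c)
for X in [(457,-361,150),(408,-366,150),(457,-361,75),(408,-366,75)]: print(pj(c,X))
E
```

```text
t 7.3 q [-0.722  0.055  1.838  0.     1.249 -0.722] p [ 440.5 -354.6  264.5] F [ 1.1 -0.3  0.4] w 35.0
[[1.0, -0.0, 0.001], [-0.0, -1.0, -0.0], [0.001, 0.0, -1.0]]
[302.89947267 220.77420197]
[235.81529581 227.37727006]
[297.81653    196.61184086]
[245.72990447 201.83896101]
```

View pics/w3.png

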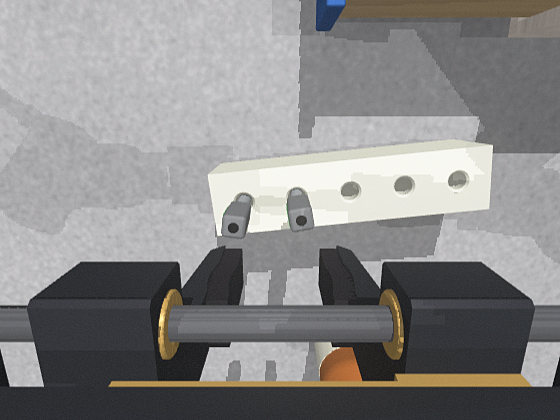

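Emit:
step_arm(
  commands=[
    {"jaw":0.6,"delta_pos":[0,0,0],"twist":[-10,0,0]},
    {"jaw":0.6,"delta_pos":[0,0,0],"twist":[-10,0,0]},
    {"jaw":0.6,"delta_pos":[0,0,0],"twist":[-10,0,0]},
    {"jaw":0.6,"delta_pos":[0,0,0],"twist":[0,0,0]},
    {"jaw":0.6,"delta_pos":[0,0,0],"twist":[0,0,0]},
    {"jaw":0.6,"delta_pos":[0,0,0],"twist":[0,0,0]},
    {"jaw":0.6,"delta_pos":[0,0,0],"twist":[0,0,0]},
    {"jaw":0.6,"delta_pos":[0,0,0],"twist":[0,0,0]},
  ],
)

```text
t: 8.35
position: [440.0, -353.6, 265.0]
orientation: [2.618, -0.002, -0.0]
ft_force: [0.4, 0.0, -0.8]
gripper_width: 35.5
```

```bash
python3 sl.py; cat > kin.py <<'E'
import numpy as np, json
from scipy.spatial.transform import Rotation as Ro
from scipy.optimize import least_squares
LO=np.array([-2.63,-.94,.31,-1.31,0,-2.55]);HI=np.array([2.63,2.18,2.57,4.45,2.66,2.55])
P0=[504,567,260,320]
def fk(q,p):
    L1,L2,h,L3=p
    A=Ro.from_euler('z',q[0])*Ro.from_euler('y',q[1]); e=np.array([0,0,h])+A.apply([0,0,L1])
    B=A*Ro.from_euler('y',q[2]); w=e+B.apply([0,0,L2])
    T=B*Ro.from_euler('z',q[3])*Ro.from_euler('y',q[4])*Ro.from_euler('z',q[5])*Ro.from_euler('z',np.pi)
    return w+T.apply([0,0,L3]),T,e,w
def fit():
    S=[json.loads(l) for l in open("states.jsonl")]
    f=lambda p:np.concatenate([fk(s["qpos"],p)[0]-s["position"] for s in S])
    o=least_squares(f,P0); 
    er=[(fk(s["qpos"],o.x)[1].inv()*Ro.from_rotvec(s["orientation"])).magnitude() for s in S]
    return o.x,o.fun,er
def ik(P,T,p,q0):
    f=lambda q:np.r_[(fk(q,p)[0]-P)/100,(fk(q,p)[1].inv()*T).as_rotvec()]
    o=least_squares(f,np.clip(q0,LO+1e-3,HI-1e-3),bounds=(LO,HI)); return o.x,np.abs(o.fun).max()
E
python3 -c "
from kin import *
x,f,e=fit();print(x,np.abs(f).max(),np.array(e).round(4))"
```

```text
t 8.35 q [-0.468 -0.079  2.05  -0.561  0.995 -0.197] p [ 440.  -353.6  265. ] F [ 0.4  0.  -0.8] w 35.5
[[1.0, -0.002, -0.0], [-0.002, -0.866, -0.5], [0.0, 0.5, -0.866]]
[505.01409405 567.1427133  215.14299545 274.65039578] 25.041250116530414 [0. 0. 0. 0. 0. 0.]
```

```bash
python3 - <<'E'
from kin import *
S=[json.loads(l) for l in open("states.jsonl")]
x,f,e=fit();print(f.reshape(-1,3).round(1))
def fk2(q,p):
    L1,L2,h,L3,o1,o2,o3,ty=p
    A=Ro.from_euler('z',q[0])*Ro.from_euler('y',q[1]); ee=A.apply([0,0,L1])+Ro.from_euler('z',q[0]).apply([o1,0,h])
    B=A*Ro.from_euler('y',q[2]); w=ee+B.apply([o2,0,L2])
    C=B*Ro.from_euler('z',q[3])*Ro.from_euler('y',q[4])
    T=C*Ro.from_euler('z',q[5]+np.pi)
    return w+C.apply([o3,0,0])+T.apply([0,ty,L3])
for m in [[1,1,1,1,0,0,0,0],[1,1,1,1,0,0,1,0],[1,1,1,1,1,0,1,0],[1,1,1,1,1,0,0,0],[1,1,1,1,1,1,1,0]]:
    m=np.array(m)
    g=lambda p:np.concatenate([fk2(s["qpos"],p*m)-s["position"] for s in S])
    o=least_squares(g,[504,567,300,360,0,0,0,0]);print(m,(o.x*m).round(1),np.abs(o.fun).max())
E
```

```text
[[ 16.7 -18.5   1. ]
 [ -0.9 -24.9   1.1]
 [ -0.4 -24.9   0.4]
 [  0.7 -25.    1.4]
 [-15.8 -19.3   1. ]
 [ -9.5  -1.3  -4.9]]
[1 1 1 1 0 0 0 0] [505.  567.1 215.1 274.7   0.    0.    0.    0. ] 25.04128560251212
[1 1 1 1 0 0 1 0] [503.2 556.6 217.3 279.1   0.    0.   -9.9   0. ] 25.062097021874578
[1 1 1 1 1 0 1 0] [507.  566.1 238.7 302.1 -54.7   0.  -55.2   0. ] 24.966790250825156
[1 1 1 1 1 0 0 0] [504.4 564.3 214.6 274.5   2.7   0.    0.    0. ] 25.042012692052495
[1 1 1 1 1 1 1 0] [506.4 566.1 238.2 302.  -54.9  -1.  -55.1   0. ] 24.960587851791182
```

```bash
python3 - <<'E'
import re
s=open("kin.py").read()
s=s.replace("P0=[504,567,260,320]","P0=[504,567,260,320,25]").replace("L1,L2,h,L3=p","L1,L2,h,L3,oy=p").replace("e=np.array([0,0,h])+A.apply([0,0,L1])","e=np.array([0,0,h])+A.apply([0,oy,L1])")
open("kin.py","w").write(s)
from kin import *
x,f,e=fit();print(x.round(1),np.abs(f).max()); np.save("kp.npy",x)
E
```

```text
[511.1 565.6 251.1 318.2  24.9] 0.4597805557093011
```

```bash
python3 - <<'E'
from kin import *
p=np.load("kp.npy")
q0=np.array([-0.722,.055,1.838,0,1.249,-.722])
P=np.array([457,-361,128.])
def tool(phi,th):  # approach heading phi, tilt th from down; jaw axis horizontal perpendicular
    a=np.array([np.cos(phi),np.sin(phi),0]); z=a*np.sin(th)+np.array([0,0,-np.cos(th)])
    x=np.cross(a,[0,0,1.]); 
    return Ro.from_matrix(np.c_[x,np.cross(z,x),z])
for deg in range(-180,180,30):
  for flip in (0,np.pi):
    q=q0.copy();best=None
    out=[]
    # continuous: first yaw (down) to match, then tilt
    q[5]=np.clip(q[5],-2.5,2.5)
    T0=tool(np.radians(deg),0)*Ro.from_euler('z',flip)
    qq=[ik(P+[0,0,130],T0,p,q0+[0,0,0,0,0,d]) for d in (-2,-1,0,1,2)]
    qq=[a for a in qq if a[1]<1e-3]
    if not qq: continue
    q=min(qq,key=lambda a:abs(a[0]-q0).sum())[0]
    for th in range(0,91,10):
        T=tool(np.radians(deg),np.radians(th))*Ro.from_euler('z',flip)
        q,e=ik(P+[0,0,0],T,p,q)
        if e>1e-3: break
        out.append((th,q))
    if out: 
        w=fk(out[-1][1],p)[3]
        print(deg,round(flip),out[-1][0],out[-1][1].round(2),w.round(0))
E
```

```text
-180 0 90 [-0.46  1.03  1.28 -0.64  2.29 -2.02] [ 775. -361.  128.]
-180 3 90 [-0.46  1.03  1.28 -0.64  2.29  1.12] [ 775. -361.  128.]
-150 3 90 [-0.3   0.91  1.55 -0.95  2.01  1.03] [ 733. -202.  128.]
-120 3 90 [-0.18  0.75  1.89 -1.26  1.73  1.09] [616. -85. 128.]
-90 0 0 [-0.71  0.21  1.93 -0.    1.    2.43] [ 457. -361.  446.]
-90 3 50 [-0.3   0.18  2.23 -1.23  0.89  0.61] [ 457. -117.  333.]
-60 0 30 [-0.59  0.    2.26 -0.52  0.46  2.45] [ 377. -223.  404.]
-60 3 40 [-0.54 -0.02  2.35 -1.08  0.36 -0.12] [ 355. -184.  372.]
-30 0 60 [-0.88  0.01  2.56  2.51  0.53 -1.19] [ 218. -223.  287.]
-30 3 30 [-0.78 -0.02  2.28  0.34  0.4  -2.11] [ 319. -281.  404.]
0 0 90 [-1.27  0.57  2.38  1.87  1.51 -1.38] [ 139. -361.  128.]
0 3 10 [-0.78  0.14  2.03  0.16  0.86 -2.45] [ 402. -361.  441.]
30 0 90 [-1.28  0.69  2.04  1.36  1.66 -1.17] [ 181. -520.  128.]
60 0 90 [-1.17  0.84  1.7   1.02  1.92 -1.06] [ 298. -637.  128.]
90 0 90 [-1.01  0.98  1.39  0.72  2.2  -1.1 ] [ 457. -679.  128.]
90 3 90 [-1.01  0.98  1.39  0.72  2.2   2.05] [ 457. -679.  128.]
120 0 90 [-0.83  1.08  1.18  0.33  2.42 -1.32] [ 616. -637.  128.]
120 3 90 [-0.83  1.08  1.18  0.33  2.42  1.82] [ 616. -637.  128.]
150 0 90 [-0.65  1.1   1.14 -0.19  2.46 -1.72] [ 733. -520.  128.]
150 3 90 [-0.65  1.1   1.14 -0.19  2.46  1.42] [ 733. -520.  128.]
```

```bash
python3 - <<'E'
import cv2
a=cv2.imread("pics/w3.png")
cv2.imwrite("pics/w3c.png",cv2.resize(a[170:250,210:330],None,fx=6.5,fy=6.5,interpolation=cv2.INTER_CUBIC))
from rig import imaging
from h import *
c=imaging.camera_info("top")
print("bottle",bp(c,446,221,10),bp(c,453,214,160))
E
```

```text
bottle [ 512.00080402 -576.92948319   10.        ] [ 522.32555947 -550.93425267  160.        ]
```

View pics/w3c.png

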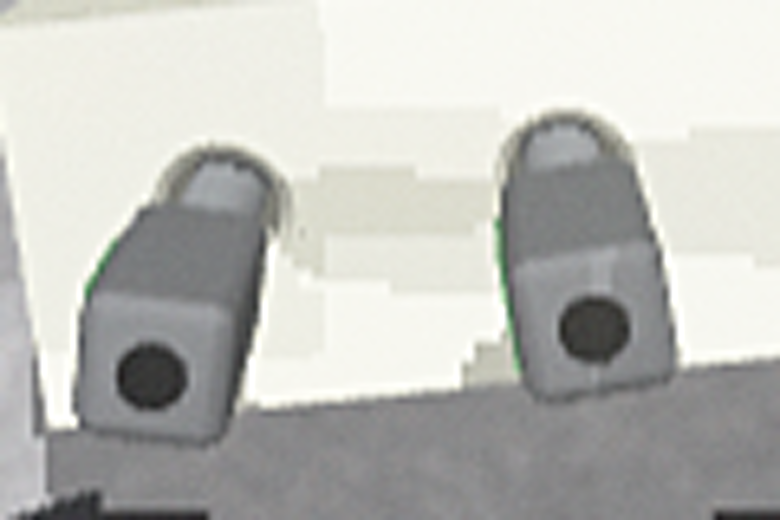

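```bash
cat > plan.py <<'E'
from kin import *
from rig import r
kp=np.load("kp.npy")
def tool(phi,th):
    phi,th=np.radians(phi),np.radians(th)
    a=np.array([np.cos(phi),np.sin(phi),0]); z=a*np.sin(th)+np.array([0,0,-np.cos(th)])
    x=np.cross(a,[0,0,1.]); return Ro.from_matrix(np.c_[x,np.cross(z,x),z])
def plan(wps):
    "wps: list of (P mm, Rotation, nrows); rows in tool axes (shift before turn), rounded"
    s=r.read_state(); P=s["position"].copy(); T=Ro.from_rotvec(s["orientation"]); q=s["qpos"]; n=0
    for (Pt,Tt,N) in wps:
        P0,T0=P.copy(),T; rv=(T0.inv()*Tt).as_rotvec()
        for i in range(1,N+1):
            Pi=P0+(np.array(Pt)-P0)*i/N; Ti=T0*Ro.from_rotvec(rv*i/N)
            d=np.round(T.inv().apply(Pi-P)/1000,4); w=np.round((T.inv()*Ti).as_rotvec(degrees=True),1)
            P=P+T.apply(d*1000); T=T*Ro.from_rotvec(w,degrees=True)
            q2,e=ik(P,T,kp,q); n+=1
            print(n,d.tolist(),w.tolist(),"q",q2.round(2), "" if e<2e-3 else "UNREACH", "FAST" if np.abs(q2-q).max()>.2 else "", "!!" if np.linalg.norm(d)>.0625 or np.linalg.norm(w)>10.7 else "")
            q=q2
        print("-- at",P.round(1))
E
python3 - <<'E'
from plan import *
C=np.array([456,-361,128.]); G=tool(189,80); z=G.apply([0,0,1])
plan([((580,-345,330),tool(189,0),16),(C-100*z,G,8)])
print("grasp tcp",C-15*z)
E
```

```text
1 [0.0088, 0.0016, -0.0038] [1.4, 1.6, -6.0] q [-0.48 -0.08  2.03 -0.52  0.98 -0.34]   
2 [0.0086, 0.0023, -0.0036] [1.4, 1.6, -6.1] q [-0.49 -0.08  2.02 -0.47  0.97 -0.49]   
3 [0.0084, 0.0032, -0.0034] [1.3, 1.6, -6.0] q [-0.51 -0.07  2.   -0.42  0.97 -0.64]   
4 [0.0082, 0.004, -0.0033] [1.4, 1.7, -6.0] q [-0.52 -0.07  1.98 -0.37  0.97 -0.79]   
5 [0.0078, 0.0048, -0.0031] [1.4, 1.6, -6.1] q [-0.53 -0.05  1.95 -0.32  0.98 -0.94]   
6 [0.0074, 0.0055, -0.0031] [1.4, 1.6, -6.0] q [-0.54 -0.04  1.92 -0.27  1.   -1.09]   
7 [0.0068, 0.0061, -0.003] [1.4, 1.6, -6.1] q [-0.55 -0.02  1.89 -0.22  1.02 -1.23]   
8 [0.0062, 0.0068, -0.003] [1.3, 1.6, -6.0] q [-0.56 -0.    1.86 -0.18  1.05 -1.37]   
9 [0.0055, 0.0073, -0.003] [1.4, 1.6, -6.0] q [-0.57  0.02  1.82 -0.14  1.08 -1.5 ]   
10 [0.0049, 0.0078, -0.003] [1.4, 1.7, -6.1] q [-0.58  0.05  1.79 -0.1   1.12 -1.63]   
11 [0.0041, 0.0082, -0.003] [1.4, 1.6, -6.0] q [-0.58  0.07  1.75 -0.08  1.16 -1.75]   
12 [0.0033, 0.0085, -0.0032] [1.4, 1.6, -6.0] q [-0.58  0.1   1.7  -0.05  1.2  -1.87]   
13 [0.0025, 0.0087, -0.0033] [1.3, 1.6, -6.1] q
[... 427 characters left out ...]
0.0004, 0.0008, 0.0233] [10.0, 0.0, -0.0] q [-0.48  0.42  1.4  -0.21  1.61 -2.19]   
19 [0.0005, 0.0047, 0.0228] [10.0, 0.0, -0.0] q [-0.45  0.51  1.34 -0.29  1.72 -2.15]   
20 [0.0005, 0.0087, 0.0217] [10.0, 0.0, -0.0] q [-0.42  0.62  1.29 -0.37  1.83 -2.13]   
21 [0.0004, 0.0123, 0.0198] [10.0, 0.0, -0.0] q [-0.39  0.72  1.24 -0.44  1.94 -2.12]   
22 [0.0005, 0.0156, 0.0173] [10.0, 0.0, -0.0] q [-0.38  0.83  1.2  -0.52  2.04 -2.11]   
23 [0.0005, 0.0183, 0.0144] [10.0, 0.0, -0.0] q [-0.36  0.93  1.15 -0.59  2.14 -2.11]   
24 [0.0004, 0.0206, 0.011] [10.0, 0.0, -0.0] q [-0.36  1.04  1.12 -0.67  2.24 -2.12]   
-- at [ 553.3 -345.6  145.4]
grasp tcp [ 470.59024703 -358.68913189  130.60472267]
```

Emit:
step_arm(
  commands=[
    {"jaw":0.6,"delta_pos":[0,0,0],"twist":[10,0,0]},
    {"jaw":0.6,"delta_pos":[0,0,0],"twist":[10,0,0]},
    {"jaw":0.6,"delta_pos":[0,0,0],"twist":[10,0,0]},
    {"jaw":0.6,"delta_pos":[0,0,-0.015],"twist":[0,0,-9.9]},
    {"jaw":0.6,"delta_pos":[0,0,-0.015],"twist":[0,0,-9.9]},
    {"jaw":0.6,"delta_pos":[0,0,-0.015],"twist":[0,0,-9.9]},
    {"jaw":0.6,"delta_pos":[0,0,-0.01],"twist":[0,0,-9.9]},
    {"jaw":0.6,"delta_pos":[0,0,-0.01],"twist":[0,0,-9.9]},
  ],
)

```text
t: 9.35
position: [440.0, -353.2, 330.1]
orientation: [2.85, 1.322, 0.0]
ft_force: [-0.3, -1.2, -0.3]
gripper_width: 35.4
```

Emit:
step_arm(
  commands=[
    {"jaw":0.6,"delta_pos":[0,0,0],"twist":[0,0,-9.9]},
    {"jaw":0.6,"delta_pos":[0,0,0],"twist":[0,0,-9.9]},
    {"jaw":0.6,"delta_pos":[0,0,0],"twist":[0,0,-9.9]},
    {"jaw":0.6,"delta_pos":[0,0,0],"twist":[0,0,-9.9]},
    {"jaw":0.6,"delta_pos":[0,0,0],"twist":[0,0,-9.9]},
    {"jaw":0.6,"delta_pos":[-0.005,0.046,0],"twist":[0,0,0]},
    {"jaw":0.6,"delta_pos":[-0.005,0.047,0],"twist":[0,0,0]},
    {"jaw":0.6,"delta_pos":[-0.004,0.047,0],"twist":[0,0,0]},
  ],
)

```text
t: 10.35
position: [581.8, -345.3, 329.8]
orientation: [2.041, 2.388, 0.0]
ft_force: [1.0, -0.6, -0.1]
gripper_width: 35.0
```

```bash
python3 sl.py; python3 - <<'E'
from plan import *
C=np.array([456,-361,128.]); G=tool(189,80); z=G.apply([0,0,1])
plan([(C-100*z,G,8)])
E
```

```text
t 10.35 q [-0.572  0.234  1.514  0.     1.392 -2.299] p [ 581.8 -345.3  329.8] F [ 1.  -0.6 -0.1] w 35.0
[[-0.155, 0.988, 0.0], [0.988, 0.155, -0.0], [-0.0, 0.0, -1.0]]
1 [0.0005, -0.0035, 0.0231] [10.0, -0.0, -0.0] q [-0.52  0.32  1.45 -0.11  1.5  -2.24]   
2 [0.0005, 0.0005, 0.0233] [10.0, -0.0, -0.0] q [-0.48  0.42  1.39 -0.21  1.61 -2.19]   
3 [0.0006, 0.0045, 0.0229] [10.0, -0.0, -0.0] q [-0.45  0.52  1.34 -0.29  1.72 -2.15]   
4 [0.0005, 0.0085, 0.0217] [10.0, -0.0, -0.0] q [-0.42  0.62  1.29 -0.37  1.83 -2.13]   
5 [0.0005, 0.0121, 0.0199] [10.0, -0.0, -0.0] q [-0.39  0.72  1.24 -0.44  1.94 -2.12]   
6 [0.0005, 0.0154, 0.0175] [10.0, -0.0, -0.0] q [-0.38  0.83  1.19 -0.52  2.04 -2.11]   
7 [0.0005, 0.0182, 0.0146] [10.0, -0.0, -0.0] q [-0.37  0.93  1.15 -0.59  2.14 -2.11]   
8 [0.0005, 0.0205, 0.0112] [10.0, -0.1, -0.0] q [-0.36  1.04  1.12 -0.67  2.24 -2.12]   
-- at [ 553.3 -345.6  145.3]
```

Emit:
step_arm(
  commands=[
    {"jaw":0.6,"delta_pos":[0.0005,-0.0035,0.023],"twist":[10,0,0]},
    {"jaw":0.6,"delta_pos":[0.0005,0.0005,0.0233],"twist":[10,0,0]},
    {"jaw":0.6,"delta_pos":[0.0005,0.0045,0.023],"twist":[10,0,0]},
    {"jaw":0.6,"delta_pos":[0.0005,0.0085,0.0217],"twist":[10,0,0]},
    {"jaw":0.6,"delta_pos":[0.0005,0.012,0.02],"twist":[10,0,0]},
    {"jaw":0.6,"delta_pos":[0.0005,0.0155,0.0175],"twist":[10,0,0]},
    {"jaw":0.6,"delta_pos":[0.0005,0.018,0.0145],"twist":[10,0,0]},
    {"jaw":0.6,"delta_pos":[0.0005,0.0205,0.011],"twist":[10,0,0]},
  ],
)

```text
t: 11.35
position: [552.6, -345.4, 144.6]
orientation: [-1.246, -1.458, 1.229]
ft_force: [0.2, 0.7, -0.9]
gripper_width: 35.3
```

```bash
python3 sl.py; python3 - <<'E'
from plan import *
from rig import imaging
import cv2
from h import *
C=np.array([456,-361,128.]); G=tool(189,80); z=G.apply([0,0,1])
plan([(C-15*z,G,4)])
c=imaging.camera_info("wrist")
im=imaging.get_image("wrist")[:,:,::-1].copy(); s=imaging.get_image("side")[:,:,::-1]
print(pj(c,(456,-361,150)),pj(c,(456,-361,105)))
cv2.imwrite("pics/w4.png",np.hstack([cv2.resize(im,(400,300)),cv2.resize(s[150:400,200:534],(400,300))]))
E
```

```text
t 11.35 q [-0.358  1.036  1.12  -0.668  2.241 -2.122] p [ 552.6 -345.4  144.6] F [ 0.2  0.7 -0.9] w 35.3
[[-0.156, 0.168, -0.973], [0.988, 0.026, -0.154], [-0.0, -0.986, -0.17]]
1 [-0.0001, -0.0001, 0.0211] [-0.1, -0.0, -0.0] q [-0.37  1.01  1.18 -0.66  2.21 -2.11]   
2 [-0.0, -0.0001, 0.021] [-0.0, -0.0, -0.0] q [-0.38  0.98  1.24 -0.66  2.18 -2.09]   
3 [-0.0001, -0.0001, 0.0211] [-0.1, -0.0, -0.0] q [-0.39  0.96  1.3  -0.66  2.14 -2.08]   
4 [-0.0001, -0.0002, 0.0211] [-0.0, -0.0, -0.0] q [-0.41  0.93  1.35 -0.66  2.11 -2.06]   
-- at [ 470.6 -358.7  130.6]
[278.70529561 186.94317158] [278.78448532 246.05469229]
```

View pics/w4.png

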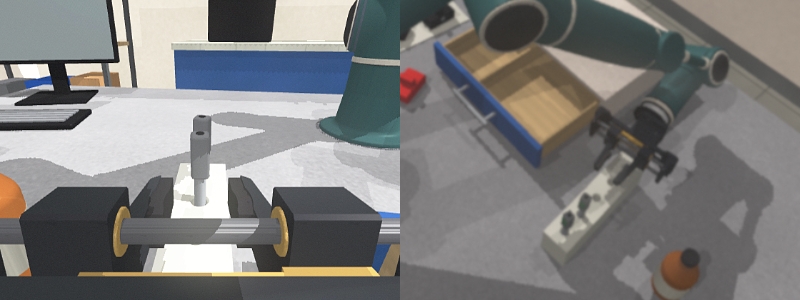

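The near head is centred between the jaws, at about column 281 against a predicted 279. I'll advance, grip and check.

Emit:
step_arm(
  commands=[
    {"jaw":0.6,"delta_pos":[0,0,0.021],"twist":[0,0,0]},
    {"jaw":0.6,"delta_pos":[0,0,0.021],"twist":[0,0,0]},
    {"jaw":0.6,"delta_pos":[0,0,0.021],"twist":[0,0,0]},
    {"jaw":0.6,"delta_pos":[0,0,0.021],"twist":[0,0,0]},
    {"jaw":0.6,"delta_pos":[0,0,0],"twist":[0,0,0]},
    {"jaw":1,"delta_pos":[0,0,0],"twist":[0,0,0]},
    {"jaw":1,"delta_pos":[0,0,0],"twist":[0,0,0]},
    {"jaw":1,"delta_pos":[0,0,0],"twist":[0,0,0]},
  ],
  grip_force=20,
)

```text
t: 12.45
position: [471.2, -358.2, 131.8]
orientation: [-1.25, -1.462, 1.228]
ft_force: [1.0, -1.6, 3.5]
gripper_width: 17.5
```

```bash
python3 sl.py; python3 - <<'E'
from plan import *
s=r.read_state();P=s["position"];T=Ro.from_rotvec(s["orientation"])
plan([(P+[0,0,110],T,4)])
E
```

```text
t 12.45 q [-0.407  0.931  1.349 -0.663  2.115 -2.063] p [ 471.2 -358.2  131.8] F [ 1.  -1.6  3.5] w 17.5
[[-0.157, 0.172, -0.973], [0.988, 0.026, -0.155], [-0.001, -0.985, -0.174]]
1 [-0.0, -0.0271, -0.0048] [0.0, 0.0, 0.0] q [-0.41  0.9   1.35 -0.67  2.14 -2.09]   
2 [-0.0001, -0.0271, -0.0048] [0.0, 0.0, 0.0] q [-0.41  0.86  1.36 -0.69  2.16 -2.11]   
3 [-0.0, -0.027, -0.0047] [0.0, 0.0, 0.0] q [-0.41  0.83  1.36 -0.7   2.19 -2.13]   
4 [-0.0001, -0.0271, -0.0048] [0.0, 0.0, 0.0] q [-0.41  0.8   1.35 -0.72  2.21 -2.16]   
-- at [ 471.2 -358.3  241.8]
```

Emit:
step_arm(
  commands=[
    {"jaw":1,"delta_pos":[0,-0.01,-0.0018],"twist":[0,0,0]},
    {"jaw":1,"delta_pos":[0,-0.016,-0.0028],"twist":[0,0,0]},
    {"jaw":1,"delta_pos":[0,-0.016,-0.0028],"twist":[0,0,0]},
    {"jaw":1,"delta_pos":[0,-0.016,-0.0028],"twist":[0,0,0]},
    {"jaw":1,"delta_pos":[0,-0.016,-0.0028],"twist":[0,0,0]},
    {"jaw":1,"delta_pos":[0,-0.016,-0.0028],"twist":[0,0,0]},
    {"jaw":1,"delta_pos":[0,-0.016,-0.0028],"twist":[0,0,0]},
    {"jaw":1,"delta_pos":[0,-0.016,-0.0028],"twist":[0,0,0]},
  ],
)

```text
t: 13.45
position: [470.3, -358.2, 255.9]
orientation: [-1.249, -1.462, 1.226]
ft_force: [0.4, -0.1, -0.5]
gripper_width: 17.7
```

```bash
python3 sl.py; python3 - <<'E'
from plan import *
from rig import imaging
import cv2
from h import *
im=imaging.get_image("wrist")[:,:,::-1].copy(); s=imaging.get_image("side")[:,:,::-1]
cv2.imwrite("pics/w5.png",np.hstack([cv2.resize(im,(400,300)),cv2.resize(s[150:400,200:534],(400,300))]))
plan([((500,-300,300),tool(189,35),5),((545,-95,300),tool(180,-10),6),((545,-95,90),tool(180,-10),5)])
E
```

```text
t 13.45 q [-0.407  0.782  1.353 -0.727  2.227 -2.178] p [ 470.3 -358.2  255.9] F [ 0.4 -0.1 -0.5] w 17.7
[[-0.156, 0.172, -0.973], [0.988, 0.027, -0.154], [-0.0, -0.985, -0.174]]
1 [0.0106, -0.0071, -0.009] [-9.0, 0.0, -0.0] q [-0.4   0.71  1.36 -0.64  2.15 -2.16]   
2 [0.0106, -0.0057, -0.01] [-8.9, 0.0, -0.1] q [-0.4   0.63  1.38 -0.56  2.07 -2.14]   
3 [0.0106, -0.004, -0.0107] [-9.0, 0.0, 0.0] q [-0.4   0.55  1.41 -0.48  1.98 -2.13]   
4 [0.0107, -0.0022, -0.0112] [-9.0, 0.0, 0.0] q [-0.4   0.47  1.44 -0.4   1.89 -2.13]   
5 [0.0106, -0.0005, -0.0115] [-8.9, 0.1, -0.0] q [-0.41  0.38  1.48 -0.32  1.8  -2.13]   
-- at [ 500. -300.  300.]
6 [0.0326, 0.0104, -0.0073] [-7.5, 0.3, 1.5] q [-0.39  0.3   1.55 -0.24  1.71 -2.08]   
7 [0.0329, 0.0104, -0.0057] [-7.5, 0.4, 1.5] q [-0.37  0.22  1.62 -0.17  1.61 -2.03]   
8 [0.0332, 0.0103, -0.0042] [-7.5, 0.3, 1.5] q [-0.35  0.14  1.69 -0.1   1.5  -1.98]   
9 [0.0334, 0.0097, -0.0027] [-7.5, 0.3, 1.5] q [-0.32  0.06  1.77 -0.05  1.39 -1.93]   
10 [0.0338, 0.0092, -0.0013] [-7.5, 0.3, 1.5] q [-0.28 -0.02  1.85  0.    1.27 -1.88]   
11 [0.0339, 0.0083, 0.0001] [-7.5, 0.4, 1.5] q [-0.24 -0.09  1.93  0.05  1.14 -1.83]   
-- at [545. -95. 300.]
12 [-0.0, -0.0073, 0.0414] [0.0, -0.0, -0.0] q [-0.24 -0.07  1.98  0.05  1.06 -1.83]   
13 [-0.0, -0.0073, 0.0413] [0.0, -0.0, -0.0] q [-0.24 -0.03  2.03  0.05  0.98 -1.84]   
14 [-0.0001, -0.0073, 0.0414] [0.0, -0.0, -0.0] q [-0.24  0.01  2.07  0.05  0.89 -1.84]   
15 [0.0, -0.0074, 0.0413] [0.0, -0.0, -0.0] q [-0.24  0.06  2.11  0.06  0.81 -1.85]   
16 [0.0, -0.0073, 0.0414] [0.0, -0.0, -0.0] q [-0.24  0.11  2.14  0.06  0.72 -1.86]   
-- at [545. -95.  90.]
```

View pics/w5.png

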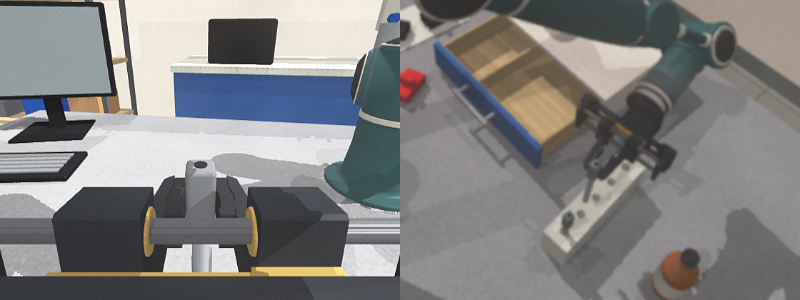

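The first thermometer is out of its well and held (opening 17.7 mm). I'll swing it horizontal and carry it over the drawer.

Emit:
step_arm(
  commands=[
    {"jaw":1,"delta_pos":[0.0106,-0.007,-0.009],"twist":[-9,0,0]},
    {"jaw":1,"delta_pos":[0.0106,-0.0057,-0.01],"twist":[-9,0,0]},
    {"jaw":1,"delta_pos":[0.0106,-0.004,-0.0107],"twist":[-9,0,0]},
    {"jaw":1,"delta_pos":[0.0107,-0.0022,-0.0112],"twist":[-9,0,0]},
    {"jaw":1,"delta_pos":[0.0106,-0.0005,-0.0115],"twist":[-9,0,0]},
    {"jaw":1,"delta_pos":[0.0326,0.0104,-0.0073],"twist":[-7.5,0.3,1.5]},
    {"jaw":1,"delta_pos":[0.033,0.0104,-0.0057],"twist":[-7.5,0.4,1.5]},
    {"jaw":1,"delta_pos":[0.033,0.0103,-0.0042],"twist":[-7.5,0.3,1.5]},
  ],
)

```text
t: 14.55
position: [522.1, -196.4, 297.5]
orientation: [-2.038, -2.198, 0.251]
ft_force: [-0.2, -0.1, -0.6]
gripper_width: 17.8
```

Emit:
step_arm(
  commands=[
    {"jaw":1,"delta_pos":[0.0334,0.0097,-0.0027],"twist":[-7.5,0.3,1.5]},
    {"jaw":1,"delta_pos":[0.0338,0.0092,-0.0013],"twist":[-7.5,0.3,1.5]},
    {"jaw":1,"delta_pos":[0.0339,0.0083,0],"twist":[-7.5,0.4,1.5]},
    {"jaw":1,"delta_pos":[0,0,0],"twist":[0,0,0]},
    {"jaw":1,"delta_pos":[0,-0.0073,0.041],"twist":[0,0,0]},
    {"jaw":1,"delta_pos":[0,-0.0073,0.041],"twist":[0,0,0]},
    {"jaw":1,"delta_pos":[0,-0.0073,0.041],"twist":[0,0,0]},
    {"jaw":1,"delta_pos":[0,0,0],"twist":[0,0,0]},
  ],
)

```text
t: 15.55
position: [541.3, -95.0, 168.1]
orientation: [2.136, 2.136, 0.179]
ft_force: [0.2, 0.8, -1.4]
gripper_width: 18.1
```

```bash
python3 sl.py; python3 - <<'E'
from plan import *
from rig import imaging
import cv2
from h import *
c=imaging.camera_info("wrist"); np.savez("w6.npz",**c)
im=imaging.get_image("wrist")[:,:,::-1].copy(); s=imaging.get_image("side")[:,:,::-1]
cv2.imwrite("pics/w6.png",np.hstack([cv2.resize(im,(400,300)),cv2.resize(s[100:350,200:534],(400,300))]))
E
```

```text
t 15.55 q [-0.243  0.012  2.077  0.053  0.893 -1.844] p [541.3 -95.  168.1] F [ 0.2  0.8 -1.4] w 18.1
[[-0.0, 0.986, 0.165], [1.0, 0.0, 0.002], [0.002, 0.165, -0.986]]
```

View pics/w6.png

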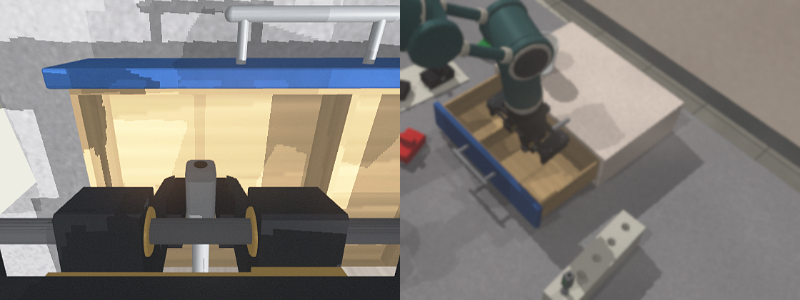

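Emit:
step_arm(
  commands=[
    {"jaw":1,"delta_pos":[0,-0.0045,0.0275],"twist":[0,0,0]},
    {"jaw":1,"delta_pos":[0,-0.0045,0.0275],"twist":[0,0,0]},
    {"jaw":1,"delta_pos":[0,-0.0045,0.0275],"twist":[0,0,0]},
    {"jaw":1,"delta_pos":[0,-0.003,0.018],"twist":[0,0,0]},
    {"jaw":1,"delta_pos":[0,-0.0025,0.015],"twist":[0,0,0]},
    {"jaw":1,"delta_pos":[0,0,0],"twist":[0,0,0]},
    {"jaw":0.6,"delta_pos":[0,0,0],"twist":[0,0,0]},
    {"jaw":0.6,"delta_pos":[0,0,0],"twist":[0,0,0]},
  ],
)

```text
t: 16.65
position: [547.1, -95.2, 57.0]
orientation: [2.127, 2.128, 0.19]
ft_force: [-0.9, -0.2, -0.7]
gripper_width: 34.6
```

Emit:
step_arm(
  commands=[
    {"jaw":0.6,"delta_pos":[0,0,0],"twist":[0,0,0]},
    {"jaw":0.6,"delta_pos":[0,0.001,-0.015],"twist":[0,0,0]},
    {"jaw":0.6,"delta_pos":[0,0.005,-0.03],"twist":[0,0,0]},
    {"jaw":0.6,"delta_pos":[0,0.008,-0.05],"twist":[0,0,0]},
    {"jaw":0.6,"delta_pos":[0,0.008,-0.05],"twist":[0,0,0]},
    {"jaw":0.6,"delta_pos":[0,0.008,-0.05],"twist":[10,0,0]},
    {"jaw":0.6,"delta_pos":[0,0,-0.05],"twist":[0,0,0]},
    {"jaw":0.6,"delta_pos":[0,0,0],"twist":[0,0,0]},
  ],
)

```text
t: 17.65
position: [544.2, -95.5, 309.6]
orientation: [2.213, 2.214, 0.012]
ft_force: [0.4, -0.6, 0.2]
gripper_width: 35.5
```

```bash
python3 sl.py; python3 - <<'E'
from plan import *
from rig import imaging
import cv2
from h import *
c=imaging.camera_info("wrist"); np.savez("w7.npz",**c)
im=imaging.get_image("wrist")[:,:,::-1].copy(); 
cv2.imwrite("pics/w7.png",im)
plan([((580,-345,320),tool(174,0),6),])
C=np.array([406.2,-366.3,128.]); G=tool(174,80); z=G.apply([0,0,1])
plan([((580,-345,320),tool(174,0),6),(C-100*z,G,8)])
E
```

```text
t 17.65 q [-2.190e-01 -4.000e-03  1.815e+00  1.000e-03  1.318e+00 -1.791e+00] p [544.2 -95.5 309.6] F [ 0.4 -0.6  0.2] w 35.5
[[-0.0, 1.0, 0.013], [1.0, 0.0, -0.002], [-0.002, 0.013, -1.0]]
1 [-0.0416, 0.0062, -0.0022] [0.1, 0.0, 1.0] q [-0.29  0.03  1.79  0.    1.32 -1.84]   
2 [-0.0416, 0.007, -0.0022] [0.1, 0.0, 1.0] q [-0.35  0.06  1.75  0.    1.33 -1.89]   
3 [-0.0414, 0.0077, -0.0022] [0.0, 0.0, 1.0] q [-0.42  0.1   1.7   0.    1.34 -1.93]   
4 [-0.0412, 0.0084, -0.0022] [0.1, 0.0, 1.0] q [-0.47  0.14  1.65  0.    1.35 -1.97]   
5 [-0.0411, 0.0091, -0.0022] [0.1, 0.0, 1.0] q [-0.52  0.19  1.59 -0.    1.36 -2.01]   
6 [-0.041, 0.0099, -0.0022] [0.1, 0.0, 1.0] q [-0.57  0.24  1.53 -0.    1.38 -2.04]   
-- at [ 580. -345.  320.]
1 [-0.0416, 0.0062, -0.0022] [0.1, 0.0, 1.0] q [-0.29  0.03  1.79  0.    1.32 -1.84]   
2 [-0.0416, 0.007, -0.0022] [0.1, 0.0, 1.0] q [-0.35  0.06  1.75  0.    1.33 -1.89]   
3 [-0.0414, 0.0077, -0.0022] [0.0, 0.0, 1.0] q [-0.42  0.1   1.7   0.    1.34 -1.93]   
4 [-0.0412, 0.0084, -0.0022] [0.1, 0.0, 1.0] q [-0.47  0.14  1.65  0.    1.35 -1.97]   
5 [-0.0
[... 239 characters left out ...]
 q [-0.55  0.33  1.46 -0.08  1.51 -2.01]   
8 [-0.0049, -0.0051, 0.0231] [10.0, 0.0, -0.0] q [-0.53  0.43  1.39 -0.14  1.64 -1.98]   
9 [-0.0049, -0.001, 0.0236] [10.0, 0.0, -0.0] q [-0.52  0.53  1.33 -0.21  1.76 -1.97]   
10 [-0.0049, 0.0031, 0.0234] [10.0, 0.0, -0.0] q [-0.5   0.64  1.27 -0.27  1.88 -1.97]   
11 [-0.0049, 0.0072, 0.0225] [10.0, 0.0, -0.0] q [-0.49  0.74  1.22 -0.33  2.   -1.97]   
12 [-0.0049, 0.0109, 0.021] [10.0, 0.0, -0.0] q [-0.49  0.84  1.18 -0.39  2.1  -1.98]   
13 [-0.0049, 0.0144, 0.0187] [10.0, 0.0, -0.0] q [-0.49  0.94  1.14 -0.45  2.2  -1.99]   
14 [-0.0049, 0.0174, 0.0159] [10.0, 0.0, -0.0] q [-0.49  1.04  1.12 -0.52  2.3  -2.01]   
-- at [ 504.2 -376.6  145.4]
```

View pics/w7.png

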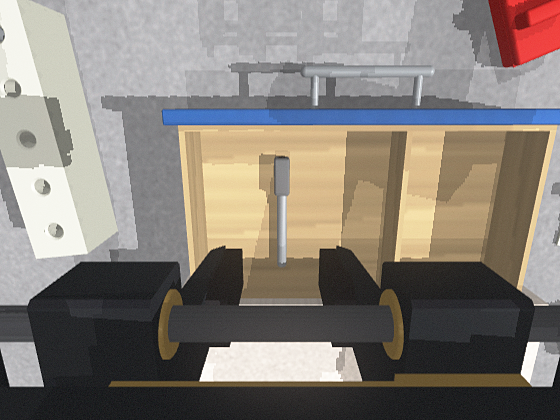

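The first thermometer lies flat in the wide compartment, at column 281, rows 157 to 265. On to the second.

Emit:
step_arm(
  commands=[
    {"jaw":0.6,"delta_pos":[-0.0416,0.0062,-0.002],"twist":[0,0,1]},
    {"jaw":0.6,"delta_pos":[-0.0416,0.007,-0.002],"twist":[0,0,1]},
    {"jaw":0.6,"delta_pos":[-0.0414,0.0077,-0.002],"twist":[0,0,1]},
    {"jaw":0.6,"delta_pos":[-0.0412,0.0084,-0.002],"twist":[0,0,1]},
    {"jaw":0.6,"delta_pos":[-0.041,0.009,-0.002],"twist":[0,0,1]},
    {"jaw":0.6,"delta_pos":[-0.041,0.01,-0.002],"twist":[0.5,0,1]},
    {"jaw":0.6,"delta_pos":[0,0,0],"twist":[0,0,0]},
    {"jaw":0.6,"delta_pos":[0,0,0],"twist":[0,0,0]},
  ],
)

```text
t: 18.7
position: [577.8, -343.9, 313.1]
orientation: [-2.329, -2.096, 0.007]
ft_force: [-1.3, -0.7, -0.3]
gripper_width: 35.3
```

Emit:
step_arm(
  commands=[
    {"jaw":0.6,"delta_pos":[-0.005,-0.009,0.0218],"twist":[10,0,0]},
    {"jaw":0.6,"delta_pos":[-0.005,-0.005,0.0231],"twist":[10,0,0]},
    {"jaw":0.6,"delta_pos":[-0.005,-0.001,0.0236],"twist":[10,0,0]},
    {"jaw":0.6,"delta_pos":[-0.005,0.003,0.0234],"twist":[10,0,0]},
    {"jaw":0.6,"delta_pos":[-0.005,0.007,0.0225],"twist":[10,0,0]},
    {"jaw":0.6,"delta_pos":[-0.005,0.011,0.021],"twist":[10,0,0]},
    {"jaw":0.6,"delta_pos":[-0.005,0.0144,0.0187],"twist":[10,0,0]},
    {"jaw":0.6,"delta_pos":[-0.005,0.0174,0.0159],"twist":[10,0,0]},
  ],
)

```text
t: 19.7
position: [502.2, -375.4, 140.6]
orientation: [-1.38, -1.246, 1.058]
ft_force: [0.7, -0.6, 0.2]
gripper_width: 35.0
```

```bash
python3 sl.py; python3 - <<'E'
from plan import *
from rig import imaging
import cv2
from h import *
C=np.array([406.2,-366.3,128.]); G=tool(174,80); z=G.apply([0,0,1])
plan([(C-15*z,G,4)])
c=imaging.camera_info("wrist")
im=imaging.get_image("wrist")[:,:,::-1].copy(); s=imaging.get_image("side")[:,:,::-1]
print(pj(c,(406.2,-366.3,150)),pj(c,(406.2,-366.3,105)))
cv2.imwrite("pics/w8.png",im)
E
```

```text
t 19.7 q [-0.491  1.042  1.123 -0.525  2.299 -2.006] p [ 502.2 -375.4  140.6] F [ 0.7 -0.6  0.2] w 35.0
[[0.102, 0.162, -0.982], [0.995, -0.016, 0.101], [0.0, -0.987, -0.162]]
1 [-0.0002, -0.0009, 0.0205] [-0.2, 0.0, 0.0] q [-0.5   1.01  1.19 -0.52  2.26 -1.99]   
2 [-0.0002, -0.0009, 0.0206] [-0.1, 0.1, 0.0] q [-0.51  0.98  1.25 -0.52  2.23 -1.98]   
3 [-0.0002, -0.001, 0.0205] [-0.2, 0.0, 0.0] q [-0.52  0.95  1.31 -0.51  2.2  -1.97]   
4 [-0.0003, -0.001, 0.0206] [-0.2, 0.0, 0.0] q [-0.53  0.93  1.36 -0.51  2.17 -1.96]   
-- at [ 420.9 -367.9  130.6]
[277.92870345 183.21005047] [278.03361548 243.55892016]
```

View pics/w8.png

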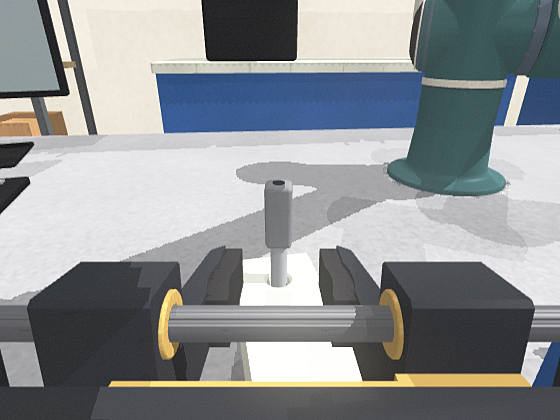

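The head is at column 279, centred. I'll advance and grip.

Emit:
step_arm(
  commands=[
    {"jaw":0.6,"delta_pos":[0,-0.001,0.0205],"twist":[0,0,0]},
    {"jaw":0.6,"delta_pos":[0,-0.001,0.0205],"twist":[0,0,0]},
    {"jaw":0.6,"delta_pos":[0,-0.001,0.0205],"twist":[0,0,0]},
    {"jaw":0.6,"delta_pos":[0,-0.001,0.0205],"twist":[0,0,0]},
    {"jaw":0.6,"delta_pos":[0,0,0],"twist":[0,0,0]},
    {"jaw":1,"delta_pos":[0,0,0],"twist":[0,0,0]},
    {"jaw":1,"delta_pos":[0,0,0],"twist":[0,0,0]},
    {"jaw":1,"delta_pos":[0,0,0],"twist":[0,0,0]},
  ],
)

```text
t: 20.8
position: [421.3, -368.4, 131.7]
orientation: [-1.386, -1.248, 1.055]
ft_force: [1.2, 0.3, 4.0]
gripper_width: 17.7
```

Emit:
step_arm(
  commands=[
    {"jaw":1,"delta_pos":[0,-0.01,-0.0018],"twist":[0,0,0]},
    {"jaw":1,"delta_pos":[0,-0.016,-0.0028],"twist":[0,0,0]},
    {"jaw":1,"delta_pos":[0,-0.016,-0.0028],"twist":[0,0,0]},
    {"jaw":1,"delta_pos":[0,-0.016,-0.0028],"twist":[0,0,0]},
    {"jaw":1,"delta_pos":[0,-0.016,-0.0028],"twist":[0,0,0]},
    {"jaw":1,"delta_pos":[0,-0.016,-0.0028],"twist":[0,0,0]},
    {"jaw":1,"delta_pos":[0,-0.016,-0.0028],"twist":[0,0,0]},
    {"jaw":1,"delta_pos":[0,-0.016,-0.0028],"twist":[0,0,0]},
  ],
)

```text
t: 21.8
position: [421.3, -368.4, 255.9]
orientation: [-1.385, -1.248, 1.054]
ft_force: [0.0, -0.1, -1.0]
gripper_width: 17.8
```

```bash
python3 sl.py; python3 - <<'E'
from plan import *
from rig import imaging
import cv2
from h import *
im=imaging.get_image("wrist")[:,:,::-1].copy(); s=imaging.get_image("side")[:,:,::-1]
cv2.imwrite("pics/w9.png",np.hstack([cv2.resize(im,(400,300)),cv2.resize(s[150:400,200:534],(400,300))]))
plan([((460,-300,300),tool(176,35),6),((545,-40,300),tool(180,-10),7),((545,-40,165),tool(180,-10),3)])
E
```

```text
t 21.8 q [-0.53   0.779  1.362 -0.577  2.299 -2.055] p [ 421.3 -368.4  255.9] F [ 0.  -0.1 -1. ] w 17.8
[[0.104, 0.166, -0.981], [0.995, -0.017, 0.103], [0.0, -0.986, -0.167]]
1 [0.012, -0.0062, -0.0063] [-7.5, -0.3, -0.2] q [-0.52  0.71  1.37 -0.51  2.23 -2.04]   
2 [0.0121, -0.0053, -0.0071] [-7.6, -0.3, -0.2] q [-0.51  0.64  1.39 -0.45  2.16 -2.02]   
3 [0.012, -0.0042, -0.0078] [-7.5, -0.2, -0.2] q [-0.5   0.57  1.42 -0.4   2.08 -2.  ]   
4 [0.0119, -0.0032, -0.0083] [-7.5, -0.3, -0.2] q [-0.49  0.5   1.45 -0.34  2.   -1.99]   
5 [0.012, -0.002, -0.0087] [-7.6, -0.3, -0.2] q [-0.49  0.43  1.49 -0.29  1.91 -1.99]   
6 [0.0119, -0.0008, -0.009] [-7.5, -0.3, -0.2] q [-0.49  0.35  1.53 -0.24  1.83 -1.98]   
-- at [ 460.  -300.   300.1]
7 [0.0379, 0.0078, -0.0055] [-6.4, -0.1, -0.6] q [-0.45  0.28  1.59 -0.18  1.74 -1.95]   
8 [0.0378, 0.0088, -0.0046] [-6.5, -0.2, -0.5] q [-0.41  0.2   1.65 -0.13  1.65 -1.92]   
9 [0.0377, 0.0096, -0.0036] [-6.4, -0.1, -0.6] q [-0.36  0.13  1.71 -0.08  1.56 -1.88]   
10 [0.0376, 0.0103, -0.0027] [-6.4, -0.1, -0.6] q [-0.31  0.07  1.77 -0.04  1.47 -1.85]   
11 [0.0375, 0.011, -0.0015] [-6.4, -0.1, -0.5] q [-0.26  0.    1.83 -0.01  1.36 -1.81]   
12 [0.0373, 0.0114, -0.0003] [-6.5, -0.2, -0.6] q [-0.2  -0.06  1.88  0.02  1.25 -1.76]   
13 [0.0373, 0.0117, 0.0008] [-6.4, -0.1, -0.6] q [-0.13 -0.11  1.94  0.03  1.14 -1.71]   
-- at [545. -40. 300.]
14 [0.0, -0.0078, 0.0443] [0.0, 0.0, 0.0] q [-0.13 -0.08  2.    0.03  1.05 -1.71]   
15 [0.0, -0.0078, 0.0443] [0.0, 0.0, 0.0] q [-0.13 -0.04  2.05  0.03  0.96 -1.72]   
16 [0.0, -0.0078, 0.0444] [0.0, 0.0, 0.0] q [-0.13  0.    2.09  0.03  0.87 -1.72]   
-- at [545. -40. 165.]
```

View pics/w9.png

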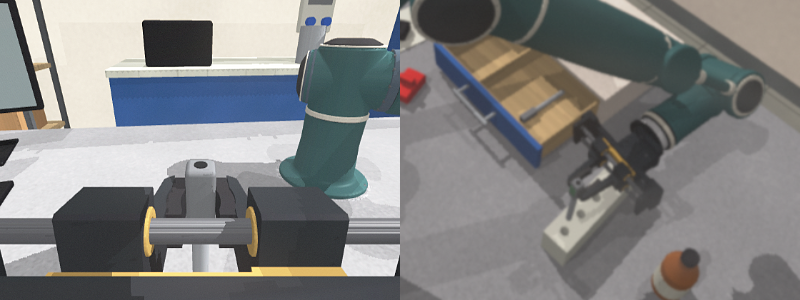

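Second one held (17.8 mm). Same swing, placing at y = -40.

Emit:
step_arm(
  commands=[
    {"jaw":1,"delta_pos":[0.012,-0.0062,-0.0063],"twist":[-7.5,-0.3,-0.2]},
    {"jaw":1,"delta_pos":[0.012,-0.0053,-0.0071],"twist":[-7.5,-0.3,-0.2]},
    {"jaw":1,"delta_pos":[0.012,-0.0042,-0.0078],"twist":[-7.5,-0.3,-0.2]},
    {"jaw":1,"delta_pos":[0.012,-0.0032,-0.0083],"twist":[-7.5,-0.3,-0.2]},
    {"jaw":1,"delta_pos":[0.012,-0.002,-0.0087],"twist":[-7.5,-0.3,-0.2]},
    {"jaw":1,"delta_pos":[0.012,-0.0008,-0.009],"twist":[-7.5,-0.3,-0.2]},
    {"jaw":1,"delta_pos":[0.038,0.0078,-0.0055],"twist":[-6.4,-0.1,-0.6]},
    {"jaw":1,"delta_pos":[0.038,0.0088,-0.0046],"twist":[-6.5,-0.2,-0.5]},
  ],
)

```text
t: 22.9
position: [484.0, -224.2, 297.7]
orientation: [-2.05, -1.954, 0.378]
ft_force: [0.1, 0.7, 0.1]
gripper_width: 17.6
```

Emit:
step_arm(
  commands=[
    {"jaw":1,"delta_pos":[0.0377,0.0096,-0.0036],"twist":[-6.5,-0.1,-0.6]},
    {"jaw":1,"delta_pos":[0.0376,0.0103,-0.0027],"twist":[-6.5,-0.1,-0.6]},
    {"jaw":1,"delta_pos":[0.0375,0.011,-0.0015],"twist":[-6.5,-0.1,-0.5]},
    {"jaw":1,"delta_pos":[0.0373,0.0114,-0.0003],"twist":[-6.5,-0.2,-0.6]},
    {"jaw":1,"delta_pos":[0.0373,0.0117,0.0008],"twist":[-6.5,-0.1,-0.6]},
    {"jaw":1,"delta_pos":[0,-0.0078,0.0443],"twist":[0,0,0]},
    {"jaw":1,"delta_pos":[0,-0.0078,0.0443],"twist":[0,0,0]},
    {"jaw":1,"delta_pos":[0,0,0],"twist":[0,0,0]},
  ],
)

```text
t: 23.9
position: [540.3, -38.5, 202.9]
orientation: [2.134, 2.139, 0.179]
ft_force: [0.0, -0.1, -0.4]
gripper_width: 18.2
```

```bash
python3 sl.py; python3 - <<'E'
from plan import *
from rig import imaging
import cv2
from h import *
c=imaging.camera_info("wrist")
im=imaging.get_image("wrist")[:,:,::-1].copy(); s=imaging.get_image("side")[:,:,::-1]
cv2.imwrite("pics/w10.png",np.hstack([cv2.resize(im,(400,300)),cv2.resize(s[100:350,200:534],(400,300))]))
P=r.read_state()["position"]
plan([((545,-40,100),tool(180,-10),4)])
E
```

```text
t 23.9 q [-0.131 -0.041  2.059  0.03   0.96  -1.72 ] p [540.3 -38.5 202.9] F [ 0.  -0.1 -0.4] w 18.2
[[-0.002, 0.986, 0.164], [1.0, 0.002, 0.003], [0.002, 0.164, -0.986]]
1 [-0.0002, -0.0045, 0.0267] [0.0, -0.0, 0.0] q [-0.13 -0.02  2.08  0.03  0.9  -1.72]   
2 [-0.0003, -0.0046, 0.0266] [0.0, -0.0, 0.0] q [-0.13  0.01  2.1   0.03  0.85 -1.72]   
3 [-0.0002, -0.0045, 0.0267] [0.0, -0.1, 0.1] q [-0.13  0.05  2.13  0.03  0.79 -1.72]   
4 [-0.0002, -0.0045, 0.0266] [0.0, 0.0, -0.0] q [-0.13  0.09  2.15  0.03  0.74 -1.73]   
-- at [545. -40. 100.]
```

View pics/w10.png

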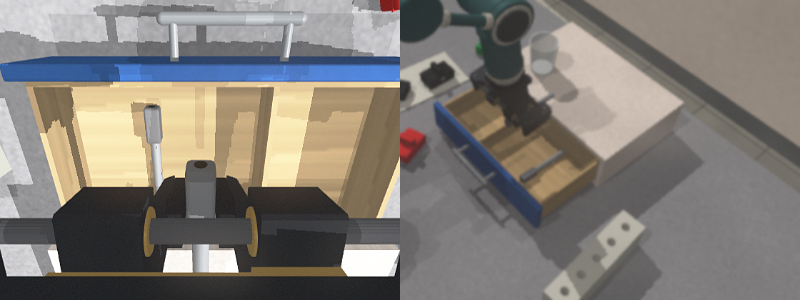

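Emit:
step_arm(
  commands=[
    {"jaw":1,"delta_pos":[0,-0.0045,0.0266],"twist":[0,0,0]},
    {"jaw":1,"delta_pos":[0,-0.0045,0.0266],"twist":[0,0,0]},
    {"jaw":1,"delta_pos":[0,-0.0045,0.0266],"twist":[0,0,0]},
    {"jaw":1,"delta_pos":[0,-0.004,0.022],"twist":[0,0,0]},
    {"jaw":1,"delta_pos":[0,-0.003,0.018],"twist":[0,0,0]},
    {"jaw":1,"delta_pos":[0,-0.002,0.012],"twist":[0,0,0]},
    {"jaw":1,"delta_pos":[0,-0.0015,0.008],"twist":[0,0,0]},
    {"jaw":1,"delta_pos":[0,0,0],"twist":[0,0,0]},
  ],
)

```text
t: 25.0
position: [545.3, -39.1, 66.2]
orientation: [2.128, 2.132, 0.189]
ft_force: [-0.3, -0.3, -0.9]
gripper_width: 17.6
```

Emit:
step_arm(
  commands=[
    {"jaw":1,"delta_pos":[0,-0.001,0.006],"twist":[0,0,0]},
    {"jaw":1,"delta_pos":[0,-0.0005,0.003],"twist":[0,0,0]},
    {"jaw":1,"delta_pos":[0,0,0],"twist":[0,0,0]},
    {"jaw":0.6,"delta_pos":[0,0,0],"twist":[0,0,0]},
    {"jaw":0.6,"delta_pos":[0,0,0],"twist":[0,0,0]},
    {"jaw":0.6,"delta_pos":[0,0,0],"twist":[0,0,0]},
    {"jaw":0.6,"delta_pos":[0,0.001,-0.01],"twist":[0,0,0]},
    {"jaw":0.6,"delta_pos":[0,0.005,-0.03],"twist":[0,0,0]},
  ],
)

```text
t: 26.0
position: [542.4, -38.8, 96.3]
orientation: [2.131, 2.135, 0.185]
ft_force: [0.3, -0.4, -0.4]
gripper_width: 35.3
```

Emit:
step_arm(
  commands=[
    {"jaw":0.6,"delta_pos":[0,0.008,-0.05],"twist":[0,0,0]},
    {"jaw":0.6,"delta_pos":[0,0.008,-0.05],"twist":[0,0,0]},
    {"jaw":0.6,"delta_pos":[0,0.008,-0.05],"twist":[9.5,0,0]},
    {"jaw":0.6,"delta_pos":[0,0,-0.05],"twist":[0,0,0]},
    {"jaw":0.6,"delta_pos":[0,0,0],"twist":[0,0,0]},
    {"jaw":0.6,"delta_pos":[0,0,0],"twist":[0,0,0]},
    {"jaw":0.6,"delta_pos":[0,0,0],"twist":[0,0,0]},
    {"jaw":0.6,"delta_pos":[0,0,0],"twist":[0,0,0]},
  ],
)

```text
t: 27.0
position: [540.0, -39.2, 297.4]
orientation: [2.217, 2.221, 0.009]
ft_force: [0.3, 1.3, 0.2]
gripper_width: 35.0
```

```bash
python3 sl.py; python3 - <<'E'
from plan import *
from rig import imaging
import cv2
from h import *
c=imaging.camera_info("wrist"); np.savez("w11.npz",**c)
im=imaging.get_image("wrist")[:,:,::-1].copy(); s=imaging.get_image("top")[:,:,::-1]
cv2.imwrite("pics/w11.png",im)
cv2.imwrite("pics/t11.png",cv2.resize(s[130:280,90:250],None,fx=4,fy=4,interpolation=cv2.INTER_CUBIC))
E
```

```text
t 27.0 q [-0.12  -0.015  1.848  0.002  1.302 -1.693] p [540.  -39.2 297.4] F [0.3 1.3 0.2] w 35.0
[[-0.002, 1.0, 0.007], [1.0, 0.002, 0.002], [0.002, 0.007, -1.0]]
```

View pics/w11.png

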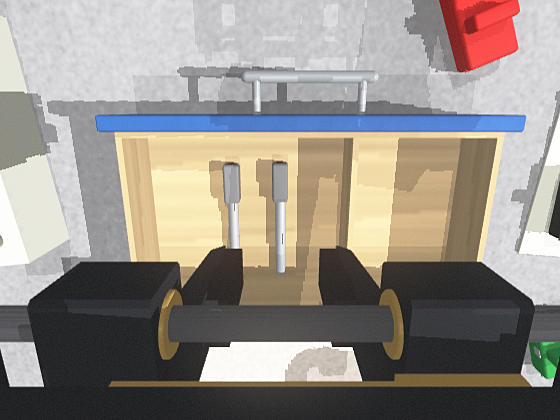

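View pics/t11.png

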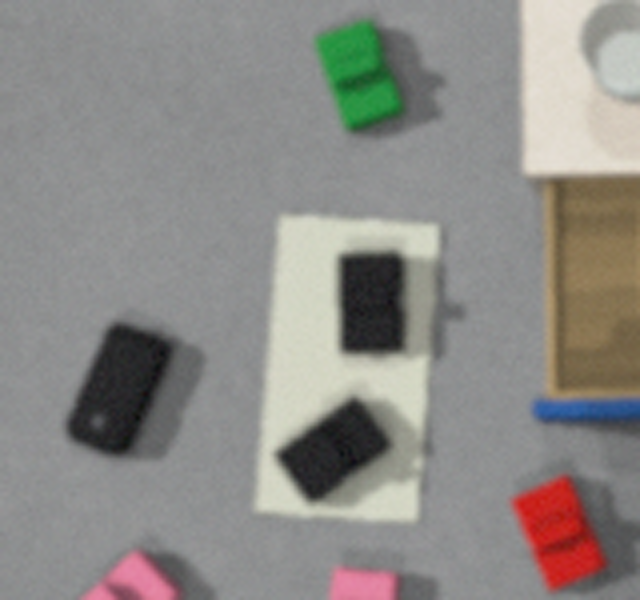

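Both thermometers lie flat in the wide compartment, heads at (231,183) and (280,182). Next are the cases. The black ones at about (371,302) and (333,450) in this crop haven't moved.

Emit:
step_arm(
  commands=[
    {"jaw":0.6,"delta_pos":[0.06,0.0066,0],"twist":[0,0,0]},
    {"jaw":0.6,"delta_pos":[0.06,0.0066,0],"twist":[0,0,0]},
    {"jaw":0.6,"delta_pos":[0.06,0.0066,0],"twist":[0,0,0]},
    {"jaw":0.6,"delta_pos":[0.06,0.0066,0],"twist":[0,0,0]},
    {"jaw":0.6,"delta_pos":[0.06,0.0066,0],"twist":[0,0,0]},
    {"jaw":0.6,"delta_pos":[0.06,0.0066,0],"twist":[0,0,0]},
    {"jaw":0.6,"delta_pos":[0,0,0],"twist":[0,0,10]},
    {"jaw":0.6,"delta_pos":[0,0,0],"twist":[0,0,10]},
  ],
)

```text
t: 28.1
position: [579.5, 322.1, 298.8]
orientation: [2.571, 1.797, 0.011]
ft_force: [-1.3, 0.2, 0.8]
gripper_width: 35.2
```

Emit:
step_arm(
  commands=[
    {"jaw":0.6,"delta_pos":[0,0,0],"twist":[0,0,10]},
    {"jaw":0.6,"delta_pos":[0,0,0],"twist":[0,0,10]},
    {"jaw":0.6,"delta_pos":[0,0,0],"twist":[0,0,10]},
    {"jaw":0.6,"delta_pos":[0,0,0],"twist":[0,0,10]},
    {"jaw":0.6,"delta_pos":[0,0,0],"twist":[0,0,10]},
    {"jaw":0.6,"delta_pos":[0,0,0],"twist":[0,0,10]},
    {"jaw":0.6,"delta_pos":[0,0,0],"twist":[0,0,10]},
    {"jaw":0.6,"delta_pos":[0,0,0],"twist":[0,0,0]},
  ],
)

```text
t: 29.1
position: [579.8, 320.7, 299.3]
orientation: [-3.141, -0.006, -0.014]
ft_force: [-0.9, -0.7, 0.1]
gripper_width: 35.1
```

```bash
python3 sl.py; python3 - <<'E'
from plan import *
from rig import imaging
import cv2
from h import *
c=imaging.camera_info("wrist"); np.savez("w12.npz",**c)
im=imaging.get_image("wrist")[:,:,::-1].copy(); 
cv2.imwrite("pics/w12.png",im)
print(pj(c,(580,326,54)),pj(c,(455,358,54)))
d=np.load("w11.npz"); print("divider",bp(d,349,160,72),"rwall",bp(d,493,180,88),"rfloor", bp(d,470,230,22),"lwall",bp(d,124,180,88),"frontwall inner",bp(d,300,138,90))
E
```

```text
t 29.1 q [ 0.469  0.216  1.592 -0.003  1.326  0.466] p [579.8 320.7 299.3] F [-0.9 -0.7  0.1] w 35.1
[[1.0, 0.004, 0.009], [0.004, -1.0, 0.001], [0.009, -0.001, -1.0]]
[278.62853201 174.2900862 ] [160.49573393 144.13752854]
divider [519.3874037   31.79870214  72.        ] rwall [536.75931711 171.7671507   88.        ] rfloor [612.4067932  195.80823463  22.        ] lwall [ 537.02212439 -191.72298772   88.        ] frontwall inner [496.09607346 -19.42187162  90.        ]
```

View pics/w12.png

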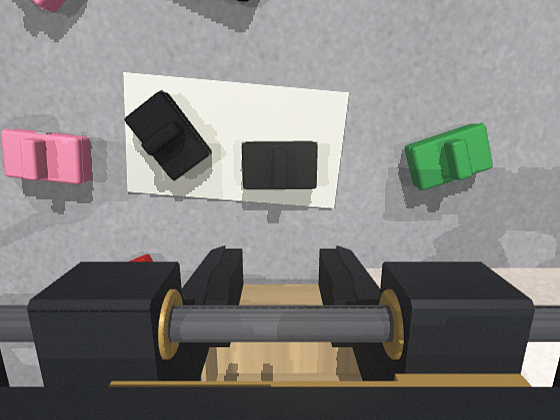

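```bash
python3 - <<'E'
import cv2
a=cv2.imread("pics/w12.png")
cv2.imwrite("pics/w12c.png",cv2.resize(cv2.convertScaleAbs(a[80:205,110:330],alpha=2.2,beta=20),None,fx=3.6,fy=3.6,interpolation=cv2.INTER_CUBIC))
E
```

```text
(no output)
```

View pics/w12c.png

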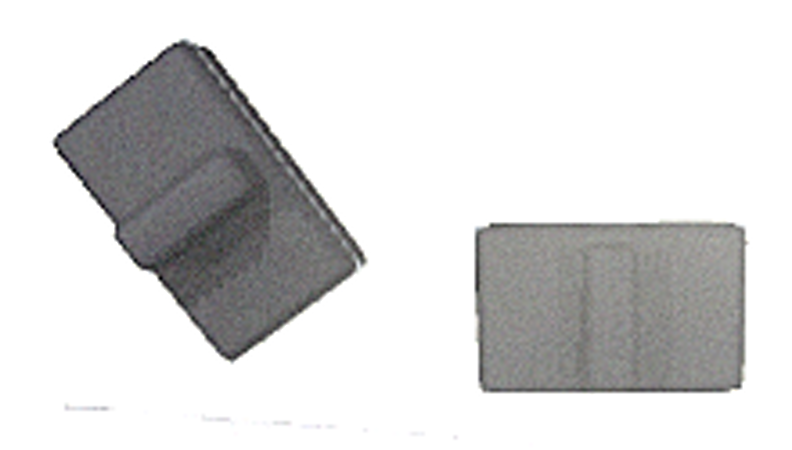

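```bash
python3 - <<'E'
from h import *
c=np.load("w12.npz")
f=lambda u,v,z:bp(c,110+u/3.6,80+v/3.6,z)[:2].round(1)
print("A rib",f(588,240,54),f(635,240,54),f(588,388,54),f(635,388,54))
print("A lid",f(478,225,34),f(742,225,34),f(740,390,34),f(481,390,34))
print("B lid",f(55,140,34),f(182,42,34),f(355,266,34),f(232,360,34))
print("B rib",f(187,208,54))
E
```

```text
A rib [574.3 355.6] [588.2 355.7] [574.2 311. ] [588.5 311.1]
A lid [540.  358.3] [621.9 358.5] [622.9 306.2] [539.6 306.1]
B lid [412.4 383.4] [453.3 411.8] [501.3 345.6] [460.6 315.7]
B rib [457.1 364.6]
```

Emit:
step_arm(
  commands=[
    {"jaw":0.6,"delta_pos":[-0.001,-0.0095,0.04],"twist":[0,0,0]},
    {"jaw":0.6,"delta_pos":[0,0,0.045],"twist":[0,0,0]},
    {"jaw":0.6,"delta_pos":[0,0,0.045],"twist":[0,0,0]},
    {"jaw":0.6,"delta_pos":[0,0,0.045],"twist":[0,0,0]},
    {"jaw":0.6,"delta_pos":[0,0,0.025],"twist":[0,0,0]},
    {"jaw":0.6,"delta_pos":[0,0,0.015],"twist":[0,0,0]},
    {"jaw":0.6,"delta_pos":[0,0,0],"twist":[0,0,0]},
    {"jaw":0.6,"delta_pos":[0,0,0],"twist":[0,0,0]},
  ],
  grip_force=25,
)

```text
t: 30.15
position: [582.0, 331.1, 86.5]
orientation: [-3.139, -0.004, -0.018]
ft_force: [0.1, -0.1, 0.9]
gripper_width: 35.4
```

```bash
python3 sl.py; python3 - <<'E'
from rig import imaging
import cv2
cv2.imwrite("pics/w13.png",cv2.convertScaleAbs(imaging.get_image("wrist")[:,:,::-1],alpha=1.6,beta=20))
E
```

```text
t 30.15 q [ 0.482  0.397  1.771 -0.004  0.963  0.481] p [582.  331.1  86.5] F [ 0.1 -0.1  0.9] w 35.4
[[1.0, 0.003, 0.012], [0.003, -1.0, 0.002], [0.012, -0.002, -1.0]]
```

View pics/w13.png

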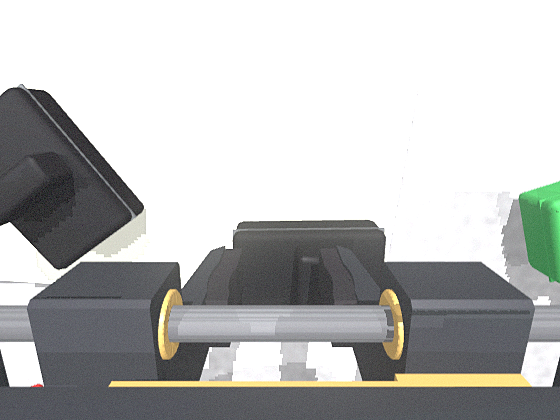

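```bash
python3 - <<'E'
from rig import imaging,r
from h import *
c=imaging.camera_info("wrist")
print("lid back corners", bp(c,236,231,34),bp(c,382,231,34),"rib end",bp(c,302,259,54),bp(c,318,259,54))
t=imaging.get_image("top")[:,:,::-1]
import cv2
cv2.imwrite("pics/t13.png",cv2.resize(t[170:290,100:260],None,fx=4,fy=4,interpolation=cv2.INTER_CUBIC))
E
```

```text
lid back corners [558.71470082 338.720661    34.        ] [638.36235408 338.52343732  34.        ] rib end [593.29653599 330.94736129  54.        ] [601.22039887 330.91872579  54.        ]
```

View pics/t13.png

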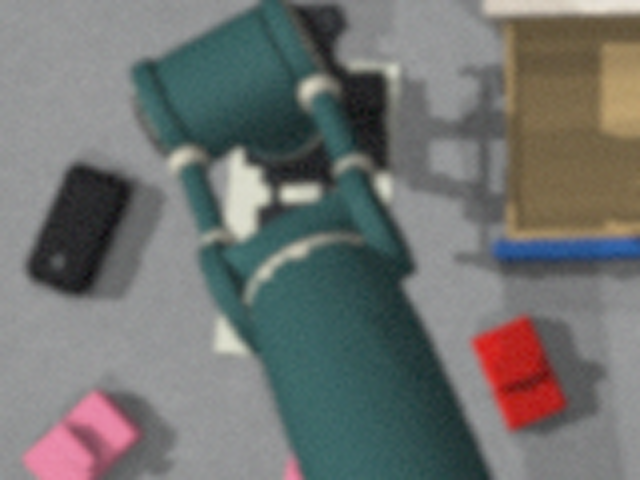

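Case A is no longer where I measured it. Its back edge now gives a centre near (598,312), so it was knocked aside without contact (my fingertips were above the rib). I'll back up a little, shift and re-measure.

Emit:
step_arm(
  commands=[
    {"jaw":0.6,"delta_pos":[0.004,0,-0.05],"twist":[0,-0.5,0]},
    {"jaw":0.6,"delta_pos":[0.004,0.006,-0.05],"twist":[0,0,0]},
    {"jaw":0.6,"delta_pos":[0.004,0.006,-0.05],"twist":[0,0,0]},
    {"jaw":0.6,"delta_pos":[0.004,0.006,-0.02],"twist":[0,0,0]},
    {"jaw":0.6,"delta_pos":[0,0,0],"twist":[0,0,0]},
    {"jaw":0.6,"delta_pos":[0,0,0],"twist":[0,0,0]},
    {"jaw":0.6,"delta_pos":[0,0,0],"twist":[0,0,0]},
    {"jaw":0.6,"delta_pos":[0,0,0],"twist":[0,0,0]},
  ],
)

```text
t: 31.25
position: [595.5, 312.3, 252.8]
orientation: [3.141, 0.004, -0.003]
ft_force: [0.5, 0.7, -0.5]
gripper_width: 35.1
```

```bash
python3 sl.py; python3 - <<'E'
from rig import imaging
from h import *
c=imaging.camera_info("wrist"); np.savez("w14.npz",**c)
a=imaging.get_image("wrist")[:,:,::-1]
cv2.imwrite("pics/w14.png",cv2.convertScaleAbs(a,alpha=2,beta=20))
E
```

```text
t 31.25 q [4.450e-01 2.650e-01 1.617e+00 1.000e-03 1.261e+00 4.430e-01] p [595.5 312.3 252.8] F [ 0.5  0.7 -0.5] w 35.1
[[1.0, 0.002, -0.002], [0.002, -1.0, -0.0], [-0.002, 0.0, -1.0]]
```

View pics/w14.png

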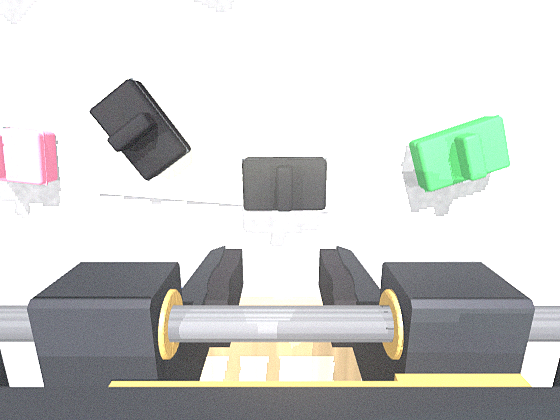

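```bash
python3 - <<'E'
from h import *
c=np.load("w14.npz"); f=lambda u,v,z:bp(c,u,v,z)[:2].round(1)
print(f(243,157,34),f(326,157,34),f(325,211,34),f(244,211,34),"rib",f(276.5,166,54),f(292.5,166,54),f(284.5,210,54))
E
```

```text
[557.9 339.2] [640.4 339.4] [641.4 283.5] [557.4 283.3] rib [591.5 333.3] [606.6 333.3] [599.2 290.2]
```

Re-measured: case A's centre is (599, 311.5), with the rib at columns 276 to 292. Descending and gripping.

Emit:
step_arm(
  commands=[
    {"jaw":0.6,"delta_pos":[0.0037,0.0005,0.045],"twist":[0,0,0]},
    {"jaw":0.6,"delta_pos":[0,0,0.045],"twist":[0,0,0]},
    {"jaw":0.6,"delta_pos":[0,0,0.045],"twist":[0,0,0]},
    {"jaw":0.6,"delta_pos":[0,0,0.03],"twist":[0,0,0]},
    {"jaw":0.6,"delta_pos":[0,0,0.018],"twist":[0,0,0]},
    {"jaw":0.6,"delta_pos":[0,0,0.009],"twist":[0,0,0]},
    {"jaw":0.6,"delta_pos":[0,0,0],"twist":[0,0,0]},
    {"jaw":1,"delta_pos":[0,0,0],"twist":[0,0,0]},
  ],
)

```text
t: 32.3
position: [601.4, 312.7, 64.6]
orientation: [-3.139, -0.003, -0.005]
ft_force: [-0.0, -0.6, 0.4]
gripper_width: 26.9
```

Emit:
step_arm(
  commands=[
    {"jaw":1,"delta_pos":[0,0,0],"twist":[0,0,0]},
    {"jaw":1,"delta_pos":[0,0,0],"twist":[0,0,0]},
    {"jaw":1,"delta_pos":[0,0,-0.02],"twist":[0,0,0]},
    {"jaw":1,"delta_pos":[0,0,-0.04],"twist":[0,0,0]},
    {"jaw":1,"delta_pos":[0,0,-0.045],"twist":[0,0,0]},
    {"jaw":1,"delta_pos":[0,0,-0.045],"twist":[0,0,0]},
    {"jaw":1,"delta_pos":[0,0,-0.03],"twist":[0,0,0]},
    {"jaw":1,"delta_pos":[0,0,0],"twist":[0,0,0]},
  ],
)

```text
t: 33.3
position: [602.0, 312.8, 248.0]
orientation: [-3.137, -0.003, -0.013]
ft_force: [0.3, -0.3, -0.7]
gripper_width: 15.4
```

```bash
python3 sl.py; python3 - <<'E'
from rig import imaging
from h import *
a=imaging.get_image("wrist")[:,:,::-1]; s=imaging.get_image("side")[:,:,::-1]
cv2.imwrite("pics/w15.png",np.hstack([cv2.resize(cv2.convertScaleAbs(a,alpha=1.6,beta=20),(400,300)),cv2.resize(s[50:300,130:464],(400,300))]))
from plan import *
plan([((630,103,240),tool(180,0),9)])
E
```

```text
t 33.3 q [4.420e-01 2.720e-01 1.617e+00 1.000e-03 1.243e+00 4.400e-01] p [602.  312.8 248. ] F [ 0.3 -0.3 -0.7] w 15.4
[[1.0, 0.002, 0.008], [0.002, -1.0, 0.005], [0.008, -0.005, -1.0]]
1 [0.0033, 0.0232, 0.0003] [-0.0, -0.0, -10.0] q [0.41 0.26 1.64 0.   1.24 0.23]  FAST 
2 [-0.0007, 0.0234, 0.0003] [-0.0, -0.0, -10.0] q [0.37 0.25 1.65 0.   1.23 0.02]  FAST 
3 [-0.0049, 0.0229, 0.0002] [-0.0, -0.0, -10.0] q [ 0.34  0.24  1.67  0.    1.23 -0.19]  FAST 
4 [-0.0087, 0.0218, 0.0003] [0.0, -0.0, -9.9] q [ 0.3   0.23  1.68  0.    1.23 -0.39]  FAST 
5 [-0.0123, 0.0199, 0.0003] [0.0, -0.0, -10.0] q [ 0.27  0.22  1.69  0.    1.23 -0.6 ]  FAST 
6 [-0.0156, 0.0175, 0.0003] [0.0, -0.0, -10.0] q [ 0.23  0.22  1.7   0.    1.23 -0.82]  FAST 
7 [-0.0184, 0.0145, 0.0003] [0.0, -0.1, -10.0] q [ 0.2   0.21  1.7  -0.    1.23 -1.03]  FAST 
8 [-0.0207, 0.0111, 0.0003] [0.0, 0.0, -10.0] q [ 0.16  0.21  1.71 -0.    1.22 -1.24]  FAST 
9 [-0.0222, 0.0073, 0.0003] [-0.0, 0.0, -10.0] q [ 0.12  0.21  1.71 -0.    1.22 -1.45]  FAST 
-- at [630. 103. 240.]
```

View pics/w15.png

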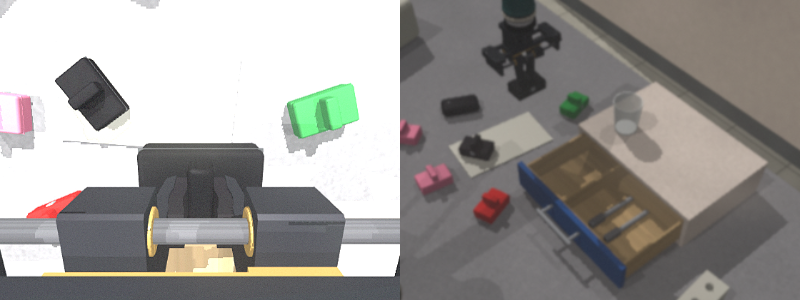

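Emit:
step_arm(
  commands=[
    {"jaw":1,"delta_pos":[0.0033,0.0232,0],"twist":[0,0,-10]},
    {"jaw":1,"delta_pos":[-0.0007,0.0234,0],"twist":[0,0,-10]},
    {"jaw":1,"delta_pos":[-0.0049,0.0229,0],"twist":[0,0,-10]},
    {"jaw":1,"delta_pos":[-0.0087,0.0218,0],"twist":[0,0,-10]},
    {"jaw":1,"delta_pos":[-0.0123,0.02,0],"twist":[0,0,-10]},
    {"jaw":1,"delta_pos":[-0.0156,0.0175,0],"twist":[0,0,-10]},
    {"jaw":1,"delta_pos":[-0.0184,0.0145,0],"twist":[0,0,-10]},
    {"jaw":1,"delta_pos":[-0.0207,0.011,0],"twist":[0,0,-10]},
  ],
)

```text
t: 34.4
position: [625.7, 125.3, 239.5]
orientation: [-2.396, -2.027, 0.005]
ft_force: [-0.0, -0.5, -1.0]
gripper_width: 15.6
```

Emit:
step_arm(
  commands=[
    {"jaw":1,"delta_pos":[-0.0222,0.0073,0],"twist":[0,0,-10]},
    {"jaw":1,"delta_pos":[0,0,0],"twist":[0,0,0]},
    {"jaw":1,"delta_pos":[0,0,0.02],"twist":[0,0,0]},
    {"jaw":1,"delta_pos":[0,0,0.02],"twist":[0,0,0]},
    {"jaw":1,"delta_pos":[0,0,0],"twist":[0,0,0]},
    {"jaw":1,"delta_pos":[0,0,0],"twist":[0,0,0]},
    {"jaw":1,"delta_pos":[0,0,0],"twist":[0,0,0]},
    {"jaw":1,"delta_pos":[0,0,0],"twist":[0,0,0]},
  ],
)

```text
t: 35.4
position: [631.1, 103.4, 203.7]
orientation: [2.219, 2.223, 0.004]
ft_force: [0.5, -0.3, -1.7]
gripper_width: 15.2
```

```bash
python3 sl.py; python3 - <<'E'
from rig import imaging
from h import *
a=imaging.get_image("wrist")[:,:,::-1]; s=imaging.get_image("side")[:,:,::-1]
cv2.imwrite("pics/w16.png",np.hstack([cv2.resize(cv2.convertScaleAbs(a,alpha=1.3,beta=10),(400,300)),cv2.resize(s[50:300,180:514],(400,300))]))
E
```

```text
t 35.4 q [ 1.230e-01  2.360e-01  1.746e+00  1.000e-03  1.157e+00 -1.450e+00] p [631.1 103.4 203.7] F [ 0.5 -0.3 -1.7] w 15.2
[[-0.002, 1.0, 0.002], [1.0, 0.002, 0.001], [0.001, 0.002, -1.0]]
```

View pics/w16.png

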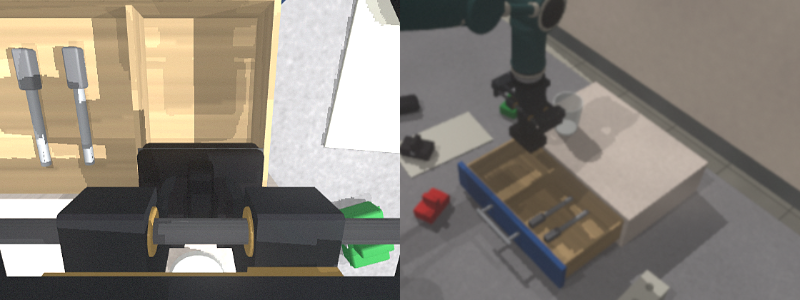

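Emit:
step_arm(
  commands=[
    {"jaw":1,"delta_pos":[0,0,0.03],"twist":[0,0,0]},
    {"jaw":1,"delta_pos":[0,0,0.03],"twist":[0,0,0]},
    {"jaw":1,"delta_pos":[0,0,0.025],"twist":[0,0,0]},
    {"jaw":1,"delta_pos":[0,0,0.015],"twist":[0,0,0]},
    {"jaw":1,"delta_pos":[0,0,0.008],"twist":[0,0,0]},
    {"jaw":1,"delta_pos":[0,0,0.004],"twist":[0,0,0]},
    {"jaw":1,"delta_pos":[0,0,0],"twist":[0,0,0]},
    {"jaw":1,"delta_pos":[0,0,0],"twist":[0,0,0]},
  ],
)

```text
t: 36.5
position: [631.4, 103.5, 91.7]
orientation: [2.219, 2.223, 0.004]
ft_force: [0.2, 0.1, -0.6]
gripper_width: 15.7
```

Emit:
step_arm(
  commands=[
    {"jaw":1,"delta_pos":[0,0,0.003],"twist":[0,0,0]},
    {"jaw":1,"delta_pos":[0,0,0.003],"twist":[0,0,0]},
    {"jaw":1,"delta_pos":[0,0,0.001],"twist":[0,0,0]},
    {"jaw":1,"delta_pos":[0,0,0],"twist":[0,0,0]},
    {"jaw":1,"delta_pos":[0,0,0],"twist":[0,0,0]},
    {"jaw":0.65,"delta_pos":[0,0,0],"twist":[0,0,0]},
    {"jaw":0.65,"delta_pos":[0,0,0],"twist":[0,0,0]},
    {"jaw":0.65,"delta_pos":[0,0,0],"twist":[0,0,0]},
  ],
)

```text
t: 37.5
position: [630.9, 103.4, 84.0]
orientation: [-2.219, -2.224, -0.003]
ft_force: [-0.4, -0.4, 0.7]
gripper_width: 30.6
```

Emit:
step_arm(
  commands=[
    {"jaw":0.6,"delta_pos":[0,0,-0.02],"twist":[0,0,0]},
    {"jaw":0.6,"delta_pos":[0,0,-0.04],"twist":[0,0,0]},
    {"jaw":0.6,"delta_pos":[0,0,-0.05],"twist":[0,0,0]},
    {"jaw":0.6,"delta_pos":[0,0,-0.05],"twist":[0,0,0]},
    {"jaw":0.6,"delta_pos":[0,0,-0.05],"twist":[0,0,0]},
    {"jaw":0.6,"delta_pos":[0,0,0],"twist":[0,0,0]},
    {"jaw":0.6,"delta_pos":[0,0,0],"twist":[0,0,0]},
    {"jaw":0.6,"delta_pos":[0,0,0],"twist":[0,0,0]},
  ],
)

```text
t: 38.5
position: [629.4, 103.1, 291.8]
orientation: [-2.217, -2.222, 0.002]
ft_force: [0.6, 0.6, -0.1]
gripper_width: 35.7
```

```bash
python3 sl.py; python3 - <<'E'
from rig import imaging
from h import *
a=imaging.get_image("wrist")[:,:,::-1]; s=imaging.get_image("side")[:,:,::-1]
cv2.imwrite("pics/w17.png",np.hstack([cv2.resize(cv2.convertScaleAbs(a,alpha=1.3,beta=10),(400,300)),cv2.resize(s[50:300,180:514],(400,300))]))
E
```

```text
t 38.5 q [ 1.230e-01  1.780e-01  1.650e+00  1.000e-03  1.316e+00 -1.450e+00] p [629.4 103.1 291.8] F [ 0.6  0.6 -0.1] w 35.7
[[-0.002, 1.0, -0.003], [1.0, 0.002, 0.001], [0.001, -0.003, -1.0]]
```

View pics/w17.png

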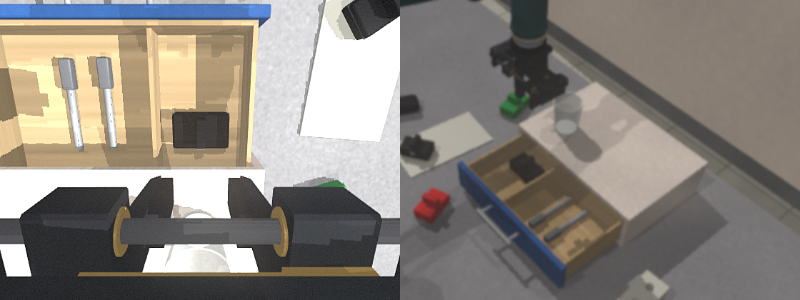

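Emit:
step_arm(
  commands=[
    {"jaw":0.6,"delta_pos":[0.043,-0.0287,0],"twist":[0,0,0]},
    {"jaw":0.6,"delta_pos":[0.043,-0.0287,0],"twist":[0,0,0]},
    {"jaw":0.6,"delta_pos":[0.043,-0.0287,0],"twist":[0,0,0]},
    {"jaw":0.6,"delta_pos":[0.043,-0.0287,0],"twist":[0,0,0]},
    {"jaw":0.6,"delta_pos":[0.043,-0.0287,0],"twist":[0,0,0]},
    {"jaw":0.6,"delta_pos":[0.043,-0.0287,0],"twist":[0,0,0]},
    {"jaw":0.6,"delta_pos":[0,0,0],"twist":[0,0,0]},
    {"jaw":0.6,"delta_pos":[0,0,0],"twist":[0,0,0]},
  ],
)

```text
t: 39.6
position: [457.6, 360.5, 293.0]
orientation: [2.218, 2.225, -0.001]
ft_force: [-0.7, 0.3, -0.9]
gripper_width: 35.2
```

Emit:
step_arm(
  commands=[
    {"jaw":0.6,"delta_pos":[0,0,0.012],"twist":[0,0,-9]},
    {"jaw":0.6,"delta_pos":[0,0,0.012],"twist":[0,0,-9]},
    {"jaw":0.6,"delta_pos":[0,0,0.012],"twist":[0,0,-9]},
    {"jaw":0.6,"delta_pos":[0,0,0.012],"twist":[0,0,-8.7]},
    {"jaw":0.6,"delta_pos":[0,0,0],"twist":[0,0,0]},
    {"jaw":0.6,"delta_pos":[0,0,0],"twist":[0,0,0]},
    {"jaw":0.6,"delta_pos":[0,0,0],"twist":[0,0,0]},
    {"jaw":0.6,"delta_pos":[0,0,0],"twist":[0,0,0]},
  ],
)

```text
t: 40.6
position: [458.1, 361.0, 246.5]
orientation: [1.432, 2.796, 0.004]
ft_force: [-0.4, 0.6, 0.5]
gripper_width: 35.0
```

```bash
python3 sl.py; python3 - <<'E'
from rig import imaging
from h import *
c=imaging.camera_info("wrist"); np.savez("w18.npz",**c)
a=imaging.get_image("wrist")[:,:,::-1]
cv2.imwrite("pics/w18.png",cv2.convertScaleAbs(a,alpha=2,beta=20))
E
```

```text
t 40.6 q [ 6.240e-01  1.000e-01  1.823e+00  1.000e-03  1.217e+00 -1.571e+00] p [458.1 361.  246.5] F [-0.4  0.6  0.5] w 35.0
[[-0.585, 0.811, 0.002], [0.811, 0.585, 0.002], [0.0, 0.002, -1.0]]
```

View pics/w18.png

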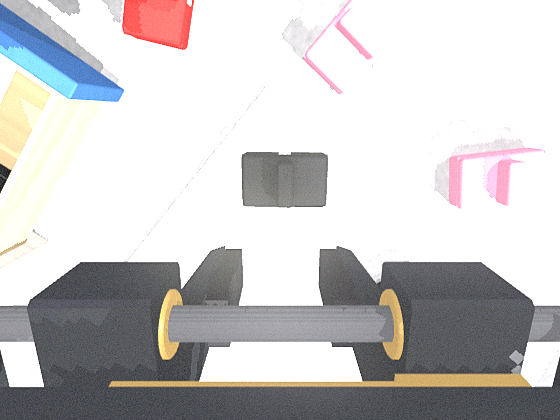

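```bash
python3 - <<'E'
from h import *
from rig import r
c=np.load("w18.npz"); f=lambda u,v,z:bp(c,u,v,z)
P=np.mean([f(242.5,153,34),f(327,153,34),f(326,206,34),f(243.5,206,34)],0); print(P)
s=r.read_state(); print(Ro.from_rotvec(s["orientation"]).inv().apply(P-s["position"]))
print(f(278,155,54),f(293.5,155,54))
E
```

```text
[452.93960946 363.5054887   34.        ]
[  4.9500231   -3.10062483 212.37537312]
[434.66294251 342.2809829   54.        ] [426.36713717 353.81758848  54.        ]
```

Emit:
step_arm(
  commands=[
    {"jaw":0.6,"delta_pos":[0.005,-0.003,0.045],"twist":[0,0,0]},
    {"jaw":0.6,"delta_pos":[0,0,0.045],"twist":[0,0,0]},
    {"jaw":0.6,"delta_pos":[0,0,0.035],"twist":[0,0,0]},
    {"jaw":0.6,"delta_pos":[0,0,0.025],"twist":[0,0,0]},
    {"jaw":0.6,"delta_pos":[0,0,0],"twist":[0,0,0]},
    {"jaw":0.6,"delta_pos":[0,0,0],"twist":[0,0,0]},
    {"jaw":0.6,"delta_pos":[0,0,0],"twist":[0,0,0]},
    {"jaw":0.6,"delta_pos":[0,0,0],"twist":[0,0,0]},
  ],
)

```text
t: 41.65
position: [453.4, 363.9, 97.3]
orientation: [1.43, 2.796, 0.006]
ft_force: [-0.1, -0.0, 0.5]
gripper_width: 35.1
```

```bash
python3 sl.py; python3 - <<'E'
from rig import imaging
from h import *
a=imaging.get_image("wrist")[:,:,::-1]
cv2.imwrite("pics/w19.png",cv2.convertScaleAbs(a,alpha=2,beta=20))
E
```

```text
t 41.65 q [ 6.330e-01  2.410e-01  1.957e+00  1.000e-03  9.400e-01 -1.563e+00] p [453.4 363.9  97.3] F [-0.1 -0.   0.5] w 35.1
[[-0.585, 0.811, 0.003], [0.811, 0.585, 0.003], [0.001, 0.004, -1.0]]
```

View pics/w19.png

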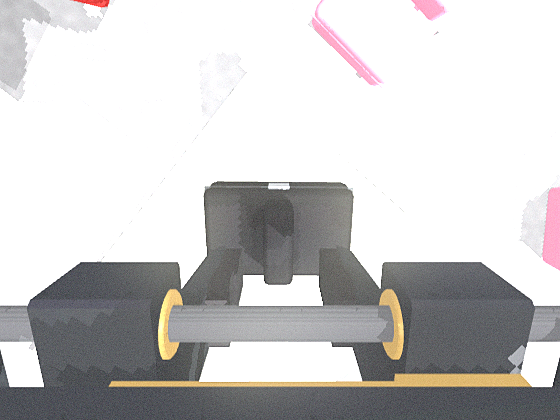

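Centred: rib at column 279, only about 4 mm off lengthwise. Descending and gripping.

Emit:
step_arm(
  commands=[
    {"jaw":0.6,"delta_pos":[0,-0.004,0.02],"twist":[0,0,0]},
    {"jaw":0.6,"delta_pos":[0,0,0.01],"twist":[0,0,0]},
    {"jaw":0.6,"delta_pos":[0,0,0.005],"twist":[0,0,0]},
    {"jaw":0.6,"delta_pos":[0,0,0],"twist":[0,0,0]},
    {"jaw":0.6,"delta_pos":[0,0,0],"twist":[0,0,0]},
    {"jaw":1,"delta_pos":[0,0,0],"twist":[0,0,0]},
    {"jaw":1,"delta_pos":[0,0,0],"twist":[0,0,0]},
    {"jaw":1,"delta_pos":[0,0,0],"twist":[0,0,0]},
  ],
)

```text
t: 42.7
position: [449.6, 361.2, 61.3]
orientation: [1.43, 2.796, 0.003]
ft_force: [-0.1, -0.6, 1.7]
gripper_width: 15.6
```

Emit:
step_arm(
  commands=[
    {"jaw":1,"delta_pos":[0,0,0],"twist":[0,0,0]},
    {"jaw":1,"delta_pos":[0,0,-0.02],"twist":[0,0,0]},
    {"jaw":1,"delta_pos":[0,0,-0.04],"twist":[0,0,0]},
    {"jaw":1,"delta_pos":[0,0,-0.045],"twist":[0,0,0]},
    {"jaw":1,"delta_pos":[0,0,-0.045],"twist":[0,0,0]},
    {"jaw":1,"delta_pos":[0,0,-0.03],"twist":[0,0,0]},
    {"jaw":1,"delta_pos":[0,0,0],"twist":[0,0,0]},
    {"jaw":1,"delta_pos":[0,0,0],"twist":[0,0,0]},
  ],
)

```text
t: 43.7
position: [448.5, 360.4, 239.9]
orientation: [-1.43, -2.796, -0.0]
ft_force: [-0.1, 0.2, -2.2]
gripper_width: 15.7
```

```bash
python3 sl.py; python3 - <<'E'
from rig import imaging
from h import *
a=imaging.get_image("wrist")[:,:,::-1]; s=imaging.get_image("side")[:,:,::-1]
cv2.imwrite("pics/w20.png",np.hstack([cv2.resize(cv2.convertScaleAbs(a,alpha=1.6,beta=20),(400,300)),cv2.resize(s[50:300,130:464],(400,300))]))
from plan import *
s=r.read_state()
plan([((556,103,s["position"][2]),tool(180,0),7)])
E
```

```text
t 43.7 q [ 6.330e-01  9.100e-02  1.845e+00  1.000e-03  1.206e+00 -1.563e+00] p [448.5 360.4 239.9] F [-0.1  0.2 -2.2] w 15.7
[[-0.585, 0.811, -0.0], [0.811, 0.585, 0.0], [0.001, -0.0, -1.0]]
1 [-0.0388, -0.009, 0.0] [-0.0, 0.0, 5.1] q [ 0.56  0.07  1.87  0.    1.2  -1.54]   
2 [-0.0394, -0.0055, 0.0] [-0.0, 0.0, 5.1] q [ 0.49  0.06  1.88  0.    1.2  -1.52]   
3 [-0.0398, -0.002, 0.0] [-0.1, 0.0, 5.2] q [ 0.42  0.05  1.89 -0.    1.2  -1.5 ]   
4 [-0.0398, 0.0017, 0.0] [0.0, 0.0, 5.1] q [ 0.35  0.05  1.89 -0.    1.2  -1.49]   
5 [-0.0395, 0.0051, 0.0] [-0.0, 0.0, 5.1] q [ 0.28  0.05  1.89 -0.    1.2  -1.47]   
6 [-0.0389, 0.0087, 0.0] [-0.0, 0.0, 5.1] q [ 0.21  0.06  1.88 -0.    1.2  -1.45]   
7 [-0.0379, 0.012, 0.0] [-0.0, 0.0, 5.1] q [ 0.14  0.07  1.87 -0.    1.2  -1.43]   
-- at [556.  103.  238.7]
```

View pics/w20.png

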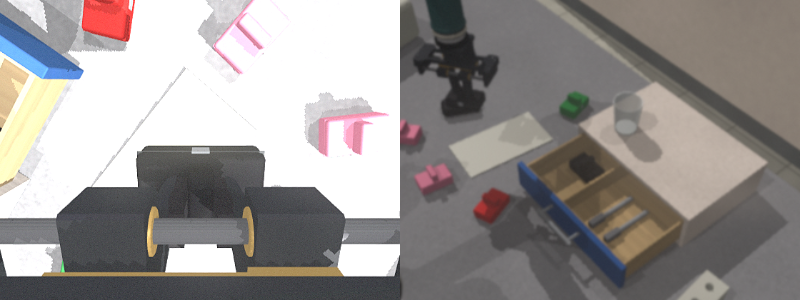

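Emit:
step_arm(
  commands=[
    {"jaw":1,"delta_pos":[-0.0388,-0.009,0],"twist":[0,0,5.1]},
    {"jaw":1,"delta_pos":[-0.0394,-0.0055,0],"twist":[0,0,5.1]},
    {"jaw":1,"delta_pos":[-0.0398,-0.002,0],"twist":[0,0,5.2]},
    {"jaw":1,"delta_pos":[-0.0398,0.0017,0],"twist":[0,0,5.1]},
    {"jaw":1,"delta_pos":[-0.0395,0.005,0],"twist":[0,0,5.1]},
    {"jaw":1,"delta_pos":[-0.0389,0.0087,0],"twist":[0,0,5.1]},
    {"jaw":1,"delta_pos":[-0.0379,0.012,0],"twist":[0,0,5.1]},
    {"jaw":1,"delta_pos":[0,0,0],"twist":[0,0,0]},
  ],
)

```text
t: 44.8
position: [556.8, 101.4, 238.6]
orientation: [-2.224, -2.216, 0.002]
ft_force: [-0.5, 0.7, -1.5]
gripper_width: 15.9
```

Emit:
step_arm(
  commands=[
    {"jaw":1,"delta_pos":[0,0,0.025],"twist":[0,0,0]},
    {"jaw":1,"delta_pos":[0,0,0.015],"twist":[0,0,0]},
    {"jaw":1,"delta_pos":[0,0,0],"twist":[0,0,0]},
    {"jaw":1,"delta_pos":[0,0,0],"twist":[0,0,0]},
    {"jaw":1,"delta_pos":[0,0,0],"twist":[0,0,0]},
    {"jaw":1,"delta_pos":[0,0,0],"twist":[0,0,0]},
    {"jaw":1,"delta_pos":[0,0,0],"twist":[0,0,0]},
    {"jaw":1,"delta_pos":[0,0,0],"twist":[0,0,0]},
  ],
)

```text
t: 45.8
position: [557.1, 103.8, 200.9]
orientation: [-2.221, -2.222, -0.003]
ft_force: [-0.1, 0.2, -0.9]
gripper_width: 15.6
```

```bash
python3 sl.py; python3 - <<'E'
from rig import imaging
from h import *
a=imaging.get_image("wrist")[:,:,::-1]; s=imaging.get_image("side")[:,:,::-1]
cv2.imwrite("pics/w21.png",np.hstack([cv2.resize(cv2.convertScaleAbs(a,alpha=1.3,beta=10),(400,300)),cv2.resize(s[50:300,180:514],(400,300))]))
E
```

```text
t 45.8 q [ 1.400e-01  1.050e-01  1.904e+00  1.000e-03  1.131e+00 -1.432e+00] p [557.1 103.8 200.9] F [-0.1  0.2 -0.9] w 15.6
[[-0.0, 1.0, 0.001], [1.0, 0.0, 0.001], [0.001, 0.001, -1.0]]
```

View pics/w21.png

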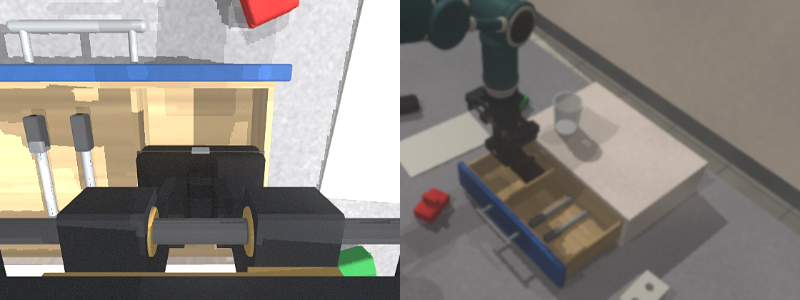

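Emit:
step_arm(
  commands=[
    {"jaw":1,"delta_pos":[0,-0.004,0.03],"twist":[0,0,0]},
    {"jaw":1,"delta_pos":[0,0,0.03],"twist":[0,0,0]},
    {"jaw":1,"delta_pos":[0,0,0.025],"twist":[0,0,0]},
    {"jaw":1,"delta_pos":[0,0,0.015],"twist":[0,0,0]},
    {"jaw":1,"delta_pos":[0,0,0.01],"twist":[0,0,0]},
    {"jaw":1,"delta_pos":[0,0,0.003],"twist":[0,0,0]},
    {"jaw":1,"delta_pos":[0,0,0],"twist":[0,0,0]},
    {"jaw":1,"delta_pos":[0,0,0],"twist":[0,0,0]},
  ],
)

```text
t: 46.9
position: [553.8, 104.1, 88.6]
orientation: [2.221, 2.221, 0.004]
ft_force: [-0.4, 0.4, -0.4]
gripper_width: 15.8
```

Emit:
step_arm(
  commands=[
    {"jaw":1,"delta_pos":[0,0,0.003],"twist":[0,0,0]},
    {"jaw":1,"delta_pos":[0,0,0.003],"twist":[0,0,0]},
    {"jaw":1,"delta_pos":[0,0,0.0015],"twist":[0,0,0]},
    {"jaw":1,"delta_pos":[0,0,0],"twist":[0,0,0]},
    {"jaw":1,"delta_pos":[0,0,0],"twist":[0,0,0]},
    {"jaw":0.65,"delta_pos":[0,0,0],"twist":[0,0,0]},
    {"jaw":0.65,"delta_pos":[0,0,0],"twist":[0,0,0]},
    {"jaw":0.65,"delta_pos":[0,0,0],"twist":[0,0,0]},
  ],
)

```text
t: 47.9
position: [553.3, 104.0, 80.4]
orientation: [-2.221, -2.222, -0.003]
ft_force: [-1.1, -1.1, 0.3]
gripper_width: 31.1
```

Emit:
step_arm(
  commands=[
    {"jaw":0.6,"delta_pos":[0,0,-0.02],"twist":[0,0,0]},
    {"jaw":0.6,"delta_pos":[0,0,-0.04],"twist":[0,0,0]},
    {"jaw":0.6,"delta_pos":[0,0,-0.05],"twist":[0,0,0]},
    {"jaw":0.6,"delta_pos":[0,0,-0.05],"twist":[0,0,0]},
    {"jaw":0.6,"delta_pos":[0,0,-0.05],"twist":[0,0,0]},
    {"jaw":0.6,"delta_pos":[0,0,0],"twist":[0,0,0]},
    {"jaw":0.6,"delta_pos":[0,0,0],"twist":[0,0,0]},
    {"jaw":0.6,"delta_pos":[0,0,0],"twist":[0,0,0]},
  ],
)

```text
t: 48.9
position: [551.8, 103.5, 287.9]
orientation: [-2.219, -2.22, 0.002]
ft_force: [-0.5, -0.7, -0.7]
gripper_width: 35.4
```

```bash
python3 sl.py; python3 - <<'E'
from rig import imaging
from h import *
c=imaging.camera_info("wrist"); np.savez("w22.npz",**c)
a=imaging.get_image("wrist")[:,:,::-1]
cv2.imwrite("pics/w22.png",cv2.convertScaleAbs(a,alpha=1.3,beta=10))
E
```

```text
t 48.9 q [ 1.410e-01  3.500e-02  1.815e+00  1.000e-03  1.295e+00 -1.431e+00] p [551.8 103.5 287.9] F [-0.5 -0.7 -0.7] w 35.4
[[-0.0, 1.0, -0.003], [1.0, 0.0, 0.001], [0.001, -0.003, -1.0]]
```

View pics/w22.png

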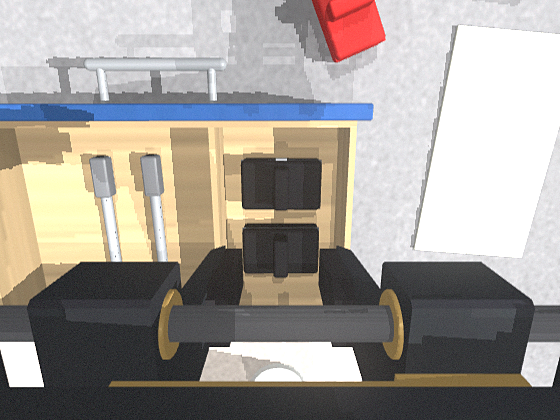

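Everything is inside: thermometers at (103,175) and (152,175), both cases flat with ribs up at (281,183) and (280,248). Now I'll close the gripper, go in front of the handle and push.

Emit:
step_arm(
  commands=[
    {"jaw":1,"delta_pos":[-0.0294,-0.037,0],"twist":[0,0,0]},
    {"jaw":1,"delta_pos":[-0.0294,-0.037,0],"twist":[0,0,0]},
    {"jaw":1,"delta_pos":[-0.0294,-0.037,0],"twist":[0,0,0]},
    {"jaw":1,"delta_pos":[-0.0294,-0.037,0],"twist":[0,0,0]},
    {"jaw":1,"delta_pos":[0,0,0],"twist":[0,0,0]},
    {"jaw":1,"delta_pos":[0,0,0],"twist":[0,0,0]},
    {"jaw":1,"delta_pos":[0,0,0.04],"twist":[0,0,0]},
    {"jaw":1,"delta_pos":[0,0,0.04],"twist":[0,0,0]},
  ],
)

```text
t: 49.95
position: [406.5, -13.1, 209.3]
orientation: [2.219, 2.223, 0.004]
ft_force: [-0.3, -0.4, 0.1]
gripper_width: 0.0
```

```bash
python3 sl.py; python3 - <<'E'
from rig import imaging
from h import *
c=imaging.camera_info("wrist")
a=imaging.get_image("wrist")[:,:,::-1]; s=imaging.get_image("top")[:,:,::-1]
cv2.imwrite("pics/w23.png",np.hstack([cv2.resize(a,(400,300)),cv2.resize(s[70:280,160:440],(400,300))]))
E
```

```text
t 49.95 q [-9.500e-02 -2.270e-01  2.200e+00  2.000e-03  1.166e+00 -1.668e+00] p [406.5 -13.1 209.3] F [-0.3 -0.4  0.1] w 0.0
[[-0.001, 1.0, 0.002], [1.0, 0.001, 0.001], [0.001, 0.002, -1.0]]
```

View pics/w23.png

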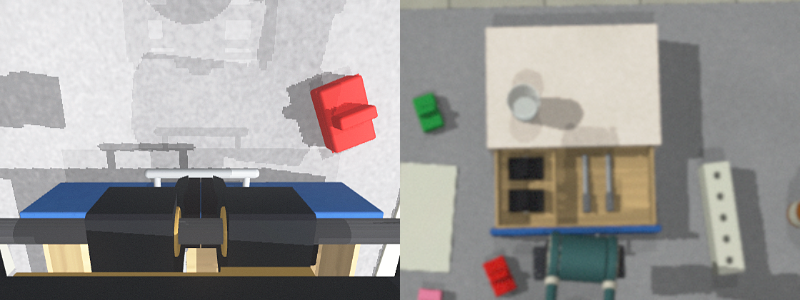

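Emit:
step_arm(
  commands=[
    {"jaw":1,"delta_pos":[0,-0.003,0.04],"twist":[0,0,0]},
    {"jaw":1,"delta_pos":[0,0,0.04],"twist":[0,0,0]},
    {"jaw":1,"delta_pos":[0,0,0.03],"twist":[0,0,0]},
    {"jaw":1,"delta_pos":[0,0,0.018],"twist":[0,0,0]},
    {"jaw":1,"delta_pos":[0,0,0],"twist":[0,0,0]},
    {"jaw":1,"delta_pos":[0,0,0],"twist":[0,0,0]},
    {"jaw":1,"delta_pos":[0,0.008,0],"twist":[0,0,0]},
    {"jaw":1,"delta_pos":[0,0.008,0],"twist":[0,0,0]},
  ],
)

```text
t: 51.05
position: [419.7, -13.8, 83.0]
orientation: [2.22, 2.221, 0.005]
ft_force: [0.4, -0.5, -0.4]
gripper_width: 0.4
```

Emit:
step_arm(
  commands=[
    {"jaw":1,"delta_pos":[0,0.008,0],"twist":[0,0,0]},
    {"jaw":1,"delta_pos":[0,0.01,0],"twist":[0,0,0]},
    {"jaw":1,"delta_pos":[0,0.012,0],"twist":[0,0,0]},
    {"jaw":1,"delta_pos":[0,0.014,0],"twist":[0,0,0]},
    {"jaw":1,"delta_pos":[0,0.016,0],"twist":[0,0,0]},
    {"jaw":1,"delta_pos":[0,0.016,0],"twist":[0,0,0]},
    {"jaw":1,"delta_pos":[0,0.014,0],"twist":[0,0,0]},
    {"jaw":1,"delta_pos":[0,0.01,0],"twist":[0,0,0]},
  ],
)

```text
t: 52.05
position: [519.3, -13.7, 82.0]
orientation: [-2.221, -2.222, -0.002]
ft_force: [-0.5, 0.3, 0.9]
gripper_width: 0.5
```

```bash
python3 sl.py; python3 - <<'E'
from rig import imaging
from h import *
a=imaging.get_image("side")[:,:,::-1]; s=imaging.get_image("top")[:,:,::-1]
cv2.imwrite("pics/w24.png",np.hstack([cv2.resize(a[50:350,180:560],(400,300)),cv2.resize(s[70:280,160:440],(400,300))]))
E
```

```text
t 52.05 q [-7.500e-02  1.560e-01  2.096e+00  2.000e-03  8.890e-01 -1.647e+00] p [519.3 -13.7  82. ] F [-0.5  0.3  0.9] w 0.5
[[-0.0, 1.0, 0.001], [1.0, 0.0, 0.001], [0.001, 0.001, -1.0]]
```

View pics/w24.png

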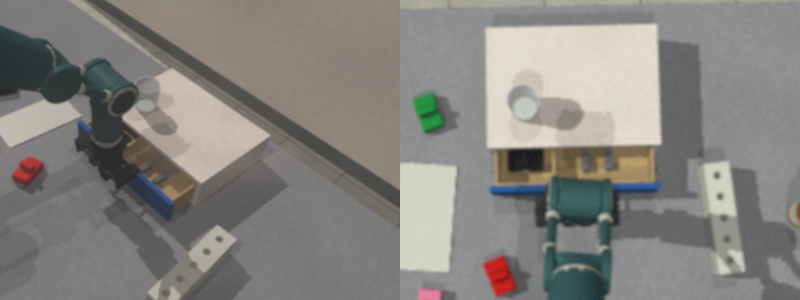

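The drawer is sliding in and everything inside is staying put. I'll keep pushing, slowing near the stop.

Emit:
step_arm(
  commands=[
    {"jaw":1,"delta_pos":[0,0.01,0],"twist":[0,0,0]},
    {"jaw":1,"delta_pos":[0,0.014,0],"twist":[0,0,0]},
    {"jaw":1,"delta_pos":[0,0.016,0],"twist":[0,0,0]},
    {"jaw":1,"delta_pos":[0,0.016,0],"twist":[0,0,0]},
    {"jaw":1,"delta_pos":[0,0.014,0],"twist":[0,0,0]},
    {"jaw":1,"delta_pos":[0,0.01,0],"twist":[0,0,0]},
    {"jaw":1,"delta_pos":[0,0.006,0],"twist":[0,0,0]},
    {"jaw":1,"delta_pos":[0,0.004,0],"twist":[0,0,0]},
  ],
)

```text
t: 53.15
position: [608.5, -13.7, 82.2]
orientation: [-2.221, -2.222, -0.002]
ft_force: [-5.0, -0.3, 2.6]
gripper_width: 0.5
```

Emit:
step_arm(
  commands=[
    {"jaw":1,"delta_pos":[0,0.003,0],"twist":[0,0,0]},
    {"jaw":1,"delta_pos":[0,0.003,0],"twist":[0,0,0]},
    {"jaw":1,"delta_pos":[0,0.002,0],"twist":[0,0,0]},
    {"jaw":1,"delta_pos":[0,0.002,0],"twist":[0,0,0]},
    {"jaw":1,"delta_pos":[0,0.001,0],"twist":[0,0,0]},
    {"jaw":1,"delta_pos":[0,0.001,0],"twist":[0,0,0]},
    {"jaw":1,"delta_pos":[0,0,0],"twist":[0,0,0]},
    {"jaw":1,"delta_pos":[0,0,0],"twist":[0,0,0]},
  ],
)

```text
t: 54.15
position: [609.3, -13.6, 81.7]
orientation: [-2.208, -2.21, 0.024]
ft_force: [-32.7, -1.1, 26.1]
gripper_width: 0.6
```

Emit:
step_arm(
  commands=[
    {"jaw":1,"delta_pos":[0,-0.008,0],"twist":[0,0,0]},
    {"jaw":1,"delta_pos":[0,-0.01,0],"twist":[0,0,0]},
    {"jaw":1,"delta_pos":[0,-0.03,0],"twist":[0,0,0]},
    {"jaw":1,"delta_pos":[0,-0.03,0],"twist":[0,0,0]},
    {"jaw":1,"delta_pos":[0,0,-0.04],"twist":[0,0,0]},
    {"jaw":1,"delta_pos":[0,0,-0.05],"twist":[0,0,0]},
    {"jaw":1,"delta_pos":[0,0,-0.05],"twist":[0,0,0]},
    {"jaw":1,"delta_pos":[0,0,-0.04],"twist":[0,0,0]},
  ],
)

```text
t: 55.15
position: [542.8, -13.9, 264.9]
orientation: [2.219, 2.22, 0.006]
ft_force: [1.0, 0.1, -0.0]
gripper_width: 0.1
```

```bash
python3 sl.py; python3 - <<'E'
from rig import imaging
from h import *
a=imaging.get_image("wrist")[:,:,::-1]; s=imaging.get_image("top")[:,:,::-1];d=imaging.get_image("side")[:,:,::-1]
cv2.imwrite("pics/w25.png",cv2.resize(a,(560,420)))
cv2.imwrite("pics/t25.png",np.hstack([cv2.resize(s[150:230,200:360],(400,200),interpolation=cv2.INTER_CUBIC),cv2.resize(d[150:270,240:400],(400,200),interpolation=cv2.INTER_CUBIC)]))
E
```

```text
t 55.15 q [-7.200e-02  8.000e-03  1.885e+00  1.000e-03  1.244e+00 -1.644e+00] p [542.8 -13.9 264.9] F [ 1.   0.1 -0. ] w 0.1
[[-0.0, 1.0, 0.005], [1.0, 0.0, 0.001], [0.001, 0.005, -1.0]]
```

View pics/w25.png

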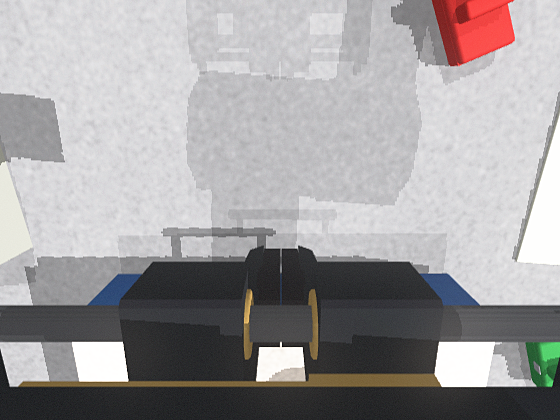

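View pics/t25.png

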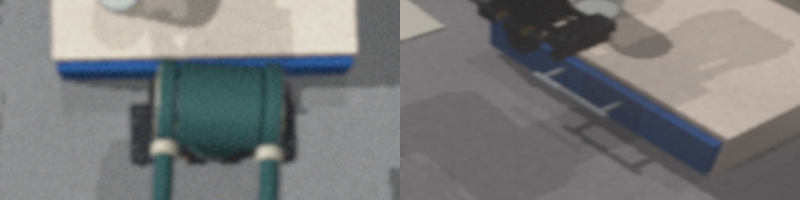

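Emit:
step_arm(
  commands=[
    {"jaw":1,"delta_pos":[0.04,-0.02,-0.01],"twist":[0,0,0]},
    {"jaw":1,"delta_pos":[0.05,-0.01,-0.01],"twist":[0,0,0]},
    {"jaw":1,"delta_pos":[0.05,-0.01,0],"twist":[0,0,0]},
    {"jaw":1,"delta_pos":[0.05,-0.01,0],"twist":[0,0,0]},
    {"jaw":1,"delta_pos":[0.05,0,0],"twist":[0,0,0]},
    {"jaw":1,"delta_pos":[0.05,0,0],"twist":[0,0,0]},
    {"jaw":1,"delta_pos":[0,0,0],"twist":[0,0,0]},
    {"jaw":1,"delta_pos":[0,0,0],"twist":[0,0,0]},
  ],
)

```text
t: 56.3
position: [491.2, 275.6, 280.5]
orientation: [-2.22, -2.222, 0.002]
ft_force: [0.3, 0.3, -0.1]
gripper_width: 0.7
```

```bash
python3 sl.py; python3 - <<'E'
from rig import imaging
from h import *
s=imaging.get_image("top")[:,:,::-1];d=imaging.get_image("side")[:,:,::-1]
cv2.imwrite("pics/t26.png",cv2.resize(s[150:220,210:360],None,fx=5,fy=5,interpolation=cv2.INTER_CUBIC))
cv2.imwrite("pics/s26.png",cv2.resize(d[130:270,250:400],None,fx=4,fy=4,interpolation=cv2.INTER_CUBIC))
cv2.imwrite("pics/top_end.png",s)
c=imaging.camera_info("top")
for q in (0,10,20): print(q,[pj(c,(674-35-q,y,72)).round(1) for y in (50,-70)],[pj(c,(674-q,y,98)).round(1) for y in (180,-205)])
E
```

```text
t 56.3 q [ 0.467  0.042  1.821  0.     1.28  -1.105] p [491.2 275.6 280.5] F [ 0.3  0.3 -0.1] w 0.7
[[-0.001, 1.0, -0.002], [1.0, 0.001, -0.001], [-0.001, -0.002, -1.0]]
0 [array([263.1, 185.4]), array([298.8, 184.7])] [array([223.5, 174.5]), array([339.7, 172.3])]
10 [array([263.1, 188.3]), array([298.9, 187.6])] [array([223.6, 177.5]), array([339.8, 175.2])]
20 [array([263.2, 191.3]), array([299. , 190.6])] [array([223.6, 180.5]), array([339.9, 178.2])]
```

View pics/t26.png

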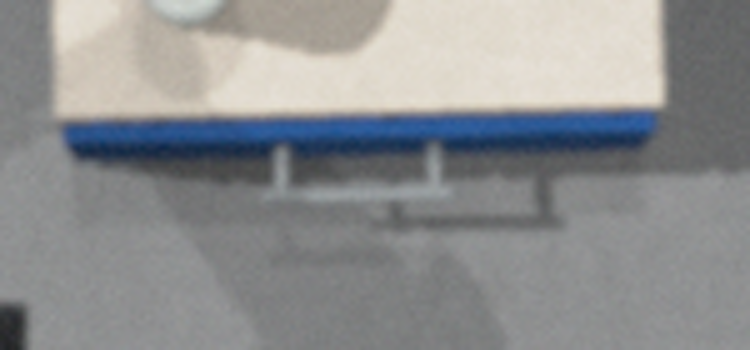

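View pics/s26.png

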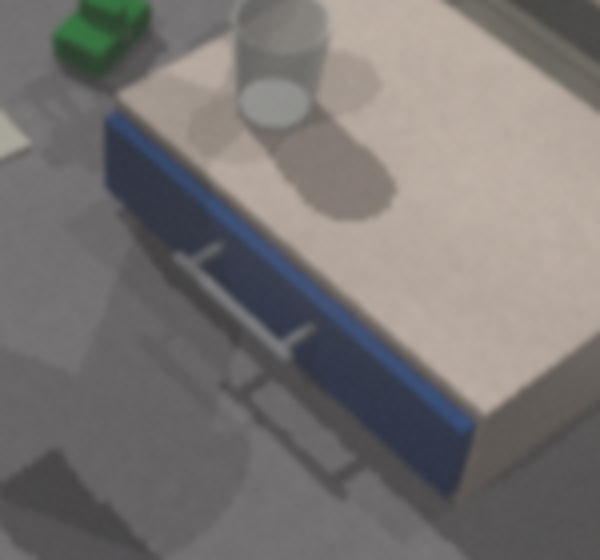

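```bash
python3 - <<'E'
from rig import imaging
from h import *
c=imaging.camera_info("side"); t=imaging.camera_info("top")
f=lambda u,v,z:bp(c,250+u/4,130+v/4,z).round(1)
g=lambda u,v,z:bp(t,210+u/5,150+v/5,z).round(1)
print("front top edge",f(108,122,98),f(468,430,98))
print("unit edge",f(120,98,110),f(487,415,110))
print("handle",f(180,257,72),f(290,352,72))
print("top: handle",g(265,196,72),g(452,189,72),"unit",g(55,120,110),g(665,107,110),"front top edge",g(68,140,98),g(655,127,98))
E
```

```text
front top edge [658.6 174.7  98. ] [ 665.1 -210.8   98. ]
unit edge [675.2 180.3 110. ] [ 676.5 -214.9  110. ]
handle [627.4  47.9  72. ] [631.1 -71.6  72. ]
top: handle [626.1  50.5  72. ] [628.4 -75.   72. ] unit [673.9 187.3 110. ] [ 674.5 -214.3  110. ] front top edge [662.4 179.9  98. ] [ 663.4 -208.9   98. ]
```

The drawer isn't quite shut. Both cameras put the handle at x ≈ 628 and the front ≈ 11 mm proud. The fingers may have caught something, so I'll push on the front face above the bar and watch force and torque.

Emit:
step_arm(
  commands=[
    {"jaw":1,"delta_pos":[-0.042,0.018,0.008],"twist":[0,0,0]},
    {"jaw":1,"delta_pos":[-0.042,0.018,0.008],"twist":[0,0,0]},
    {"jaw":1,"delta_pos":[-0.042,0.018,0.008],"twist":[0,0,0]},
    {"jaw":1,"delta_pos":[-0.042,0.018,0.008],"twist":[0,0,0]},
    {"jaw":1,"delta_pos":[-0.042,0.018,0.008],"twist":[0,0,0]},
    {"jaw":1,"delta_pos":[-0.042,0.018,0.008],"twist":[0,0,0]},
    {"jaw":1,"delta_pos":[-0.042,0.018,0.008],"twist":[0,0,0]},
    {"jaw":1,"delta_pos":[-0.042,0.018,0.008],"twist":[0,0,0]},
  ],
)

```text
t: 57.4
position: [635.8, -62.9, 217.8]
orientation: [-2.224, -2.219, -0.002]
ft_force: [-0.5, 0.0, -0.6]
gripper_width: 0.6
```

```bash
python3 sl.py; python3 - <<'E'
from rig import imaging
from h import *
a=imaging.get_image("wrist")[:,:,::-1]; d=imaging.get_image("side")[:,:,::-1]
cv2.imwrite("pics/w27.png",np.hstack([cv2.resize(a,(400,300)),cv2.resize(d[100:300,220:487],(400,300))]))
E
```

```text
t 57.4 q [-1.380e-01  2.250e-01  1.732e+00  1.000e-03  1.183e+00 -1.707e+00] p [635.8 -62.9 217.8] F [-0.5  0.  -0.6] w 0.6
[[0.002, 1.0, 0.001], [1.0, -0.002, 0.001], [0.001, 0.001, -1.0]]
```

View pics/w27.png

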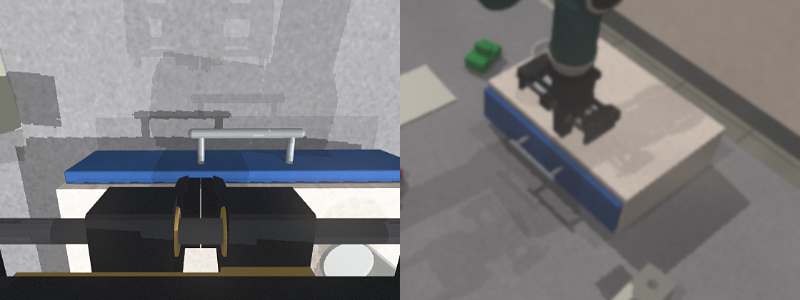

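Emit:
step_arm(
  commands=[
    {"jaw":1,"delta_pos":[0,0,0.035],"twist":[0,0,0]},
    {"jaw":1,"delta_pos":[0,0,0.035],"twist":[0,0,0]},
    {"jaw":1,"delta_pos":[0,0,0.025],"twist":[0,0,0]},
    {"jaw":1,"delta_pos":[0,0,0.016],"twist":[0,0,0]},
    {"jaw":1,"delta_pos":[0,0,0],"twist":[0,0,0]},
    {"jaw":1,"delta_pos":[0,0,0],"twist":[0,0,0]},
    {"jaw":1,"delta_pos":[0,0.005,0],"twist":[0,0,0]},
    {"jaw":1,"delta_pos":[0,0.005,0],"twist":[0,0,0]},
  ],
)

```text
t: 58.5
position: [647.3, -59.7, 108.2]
orientation: [2.22, 2.221, 0.004]
ft_force: [0.5, 0.8, 0.3]
gripper_width: 0.5
```

Emit:
step_arm(
  commands=[
    {"jaw":1,"delta_pos":[0,0.003,0],"twist":[0,0,0]},
    {"jaw":1,"delta_pos":[0,0.003,0],"twist":[0,0,0]},
    {"jaw":1,"delta_pos":[0,0.003,0],"twist":[0,0,0]},
    {"jaw":1,"delta_pos":[0,0,0],"twist":[0,0,0]},
    {"jaw":1,"delta_pos":[0,0,0],"twist":[0,0,0]},
    {"jaw":1,"delta_pos":[0,0,0],"twist":[0,0,0]},
    {"jaw":1,"delta_pos":[0,0,0],"twist":[0,0,0]},
    {"jaw":1,"delta_pos":[0,0,0],"twist":[0,0,0]},
  ],
)

```text
t: 59.5
position: [649.2, -59.6, 106.7]
orientation: [-2.213, -2.215, 0.012]
ft_force: [-17.5, -0.2, 13.2]
gripper_width: 0.5
```

Emit:
step_arm(
  commands=[
    {"jaw":1,"delta_pos":[0,-0.008,0],"twist":[0,0,0]},
    {"jaw":1,"delta_pos":[0,0,-0.02],"twist":[0,0,0]},
    {"jaw":1,"delta_pos":[0,0.03,-0.02],"twist":[0,0,0]},
    {"jaw":1,"delta_pos":[0,0.03,0],"twist":[0,0,0]},
    {"jaw":1,"delta_pos":[0,0,0],"twist":[0,0,0]},
    {"jaw":1,"delta_pos":[0,0,0],"twist":[0,0,0]},
    {"jaw":1,"delta_pos":[0,0,0],"twist":[0,0,0]},
    {"jaw":1,"delta_pos":[0,0,0],"twist":[0,0,0]},
  ],
)

```text
t: 60.5
position: [706.3, -59.6, 146.9]
orientation: [-2.221, -2.221, -0.001]
ft_force: [-0.5, 0.7, 0.6]
gripper_width: 0.7
```

```bash
python3 sl.py; python3 - <<'E'
from rig import imaging
from h import *
c=imaging.camera_info("wrist"); np.savez("w28.npz",**c)
a=imaging.get_image("wrist")[:,:,::-1]
cv2.imwrite("pics/w28.png",a)
E
```

```text
t 60.5 q [-1.200e-01  4.090e-01  1.629e+00  1.000e-03  1.103e+00 -1.692e+00] p [706.3 -59.6 146.9] F [-0.5  0.7  0.6] w 0.7
[[-0.0, 1.0, 0.0], [1.0, 0.0, 0.001], [0.001, 0.0, -1.0]]
```

View pics/w28.png

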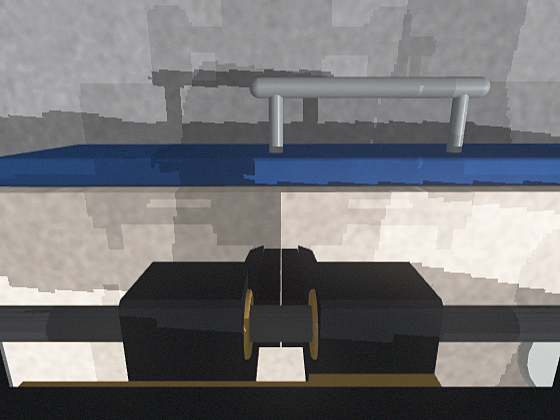

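```bash
python3 - <<'E'
from h import *
c=np.load("w28.npz")
for v,z in [(145,98),(158,98),(185,98),(187,110),(190,110),(86,72),(77,77.5)]: print(v,z,bp(c,280,v,z).round(1), bp(c,150,v,z)[0].round(1))
a=cv2.imread("pics/w28.png"); cv2.imwrite("pics/w28c.png",cv2.resize(a[135:200,200:360],None,fx=5,fy=5,interpolation=cv2.INTER_CUBIC))
E
```

```text
145 98 [653.4 -59.   98. ] 653.3
158 98 [659.8 -59.   98. ] 659.8
185 98 [673.6 -59.   98. ] 673.6
187 110 [672.1 -59.  110. ] 672.1
190 110 [673.6 -59.  110. ] 673.5
86 72 [623.8 -58.9  72. ] 623.8
77 77.5 [619.7 -58.9  77.5] 619.7
```

View pics/w28c.png

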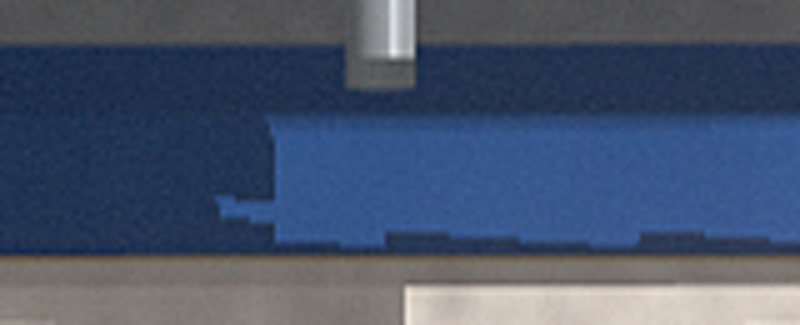

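There are two readings of this. Either the drawer is shut against a hard stop with an overlaid front, since about 14 mm (the full front thickness) shows ahead of the unit. Or something is jamming it. The joint travel is 210 mm, so I can tell by gripping the handle now and comparing with the open stop.

Emit:
step_arm(
  commands=[
    {"jaw":0.7,"delta_pos":[0,0,-0.05],"twist":[0,0,0]},
    {"jaw":0.7,"delta_pos":[0.02,-0.04,-0.04],"twist":[0,0,10]},
    {"jaw":0.7,"delta_pos":[0.0,-0.04,0],"twist":[0,0,10]},
    {"jaw":0.7,"delta_pos":[0,0,0],"twist":[0,0,10]},
    {"jaw":0.7,"delta_pos":[0,0,0],"twist":[0,0,10]},
    {"jaw":0.7,"delta_pos":[0,0,0],"twist":[0,0,10]},
    {"jaw":0.7,"delta_pos":[0,0,0],"twist":[0,0,10]},
    {"jaw":0.7,"delta_pos":[0,0,0],"twist":[0,0,10]},
  ],
  grip_force=15,
)

```text
t: 61.55
position: [627.2, -32.9, 237.1]
orientation: [-3.094, -0.537, -0.002]
ft_force: [0.3, 0.7, 0.7]
gripper_width: 26.3
```

Emit:
step_arm(
  commands=[
    {"jaw":0.7,"delta_pos":[0,0,0],"twist":[0,0,10]},
    {"jaw":0.7,"delta_pos":[0,0,0],"twist":[0,0,10]},
    {"jaw":0.7,"delta_pos":[0,0,0],"twist":[0,0,0]},
    {"jaw":0.7,"delta_pos":[0,0,0],"twist":[0,0,0]},
    {"jaw":0.7,"delta_pos":[0,0,0],"twist":[0,0,0]},
    {"jaw":0.7,"delta_pos":[0,0,0],"twist":[0,0,0]},
    {"jaw":0.7,"delta_pos":[0,0,0],"twist":[0,0,0]},
    {"jaw":0.7,"delta_pos":[0,0,0],"twist":[0,0,0]},
  ],
)

```text
t: 62.55
position: [627.6, -32.9, 237.1]
orientation: [-3.14, -0.001, -0.001]
ft_force: [-0.6, -0.1, 0.2]
gripper_width: 26.3
```

```bash
python3 sl.py; python3 - <<'E'
from rig import imaging
from h import *
c=imaging.camera_info("wrist")
a=imaging.get_image("wrist")[:,:,::-1]
cv2.imwrite("pics/w29.png",a)
for x in (624,628,632,639): print(x,pj(c,(x,0,72)).round(1))
E
```

```text
t 62.55 q [-9.300e-02  1.920e-01  1.736e+00  1.000e-03  1.213e+00 -9.400e-02] p [627.6 -32.9 237.1] F [-0.6 -0.1  0.2] w 26.3
[[1.0, 0.0, 0.001], [0.0, -1.0, 0.001], [0.001, -0.001, -1.0]]
624 [275.9 158.2]
628 [280.6 158.2]
632 [285.4 158.2]
639 [293.7 158.2]
```

View pics/w29.png

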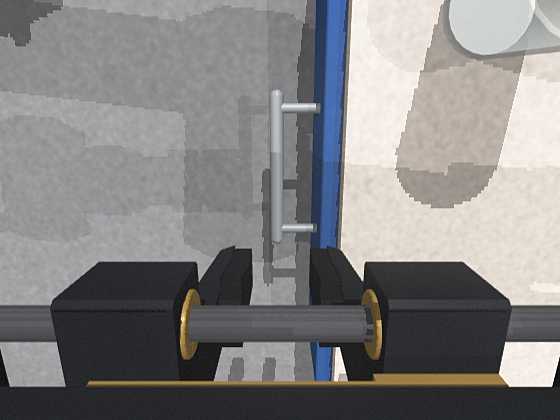

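Emit:
step_arm(
  commands=[
    {"jaw":0.7,"delta_pos":[-0.0025,-0.02,0.04],"twist":[0,0,0]},
    {"jaw":0.7,"delta_pos":[0,0,0.045],"twist":[0,0,0]},
    {"jaw":0.7,"delta_pos":[0,0,0.035],"twist":[0,0,0]},
    {"jaw":0.7,"delta_pos":[0,0,0.025],"twist":[0,0,0]},
    {"jaw":0.7,"delta_pos":[0,0,0.014],"twist":[0,0,0]},
    {"jaw":1,"delta_pos":[0,0,0],"twist":[0,0,0]},
    {"jaw":1,"delta_pos":[0,0,0],"twist":[0,0,0]},
    {"jaw":1,"delta_pos":[0,0,0],"twist":[0,0,0]},
  ],
)

```text
t: 63.6
position: [624.3, -12.7, 78.5]
orientation: [-3.14, -0.001, 0.002]
ft_force: [-4.6, -0.0, 0.0]
gripper_width: 10.1
```

Emit:
step_arm(
  commands=[
    {"jaw":1,"delta_pos":[0.001,0,0],"twist":[0,0,0]},
    {"jaw":1,"delta_pos":[0.001,0,0],"twist":[0,0,0]},
    {"jaw":1,"delta_pos":[0.001,0,0],"twist":[0,0,0]},
    {"jaw":1,"delta_pos":[0.001,0,0],"twist":[0,0,0]},
    {"jaw":1,"delta_pos":[0.001,0,0],"twist":[0,0,0]},
    {"jaw":1,"delta_pos":[0,0,0],"twist":[0,0,0]},
    {"jaw":1,"delta_pos":[0,0,0],"twist":[0,0,0]},
    {"jaw":1,"delta_pos":[0,0,0],"twist":[0,0,0]},
  ],
)

```text
t: 64.6
position: [624.5, -12.7, 78.3]
orientation: [-3.14, -0.001, 0.018]
ft_force: [-19.1, -0.5, 11.6]
gripper_width: 10.3
```

Emit:
step_arm(
  commands=[
    {"jaw":1,"delta_pos":[-0.01,0,0],"twist":[0,0,0]},
    {"jaw":1,"delta_pos":[-0.018,0,0],"twist":[0,0,0]},
    {"jaw":1,"delta_pos":[-0.027,0,0],"twist":[0,0,0]},
    {"jaw":1,"delta_pos":[-0.033,0,0],"twist":[0,0,0]},
    {"jaw":1,"delta_pos":[-0.033,0,0],"twist":[0,0,0]},
    {"jaw":1,"delta_pos":[-0.027,0,0],"twist":[0,0,0]},
    {"jaw":1,"delta_pos":[-0.018,0,0],"twist":[0,0,0]},
    {"jaw":1,"delta_pos":[-0.01,0,0],"twist":[0,0,0]},
  ],
)

```text
t: 65.6
position: [454.5, -13.0, 78.5]
orientation: [-3.141, -0.0, -0.005]
ft_force: [1.4, -2.7, -5.3]
gripper_width: 10.5
```

Emit:
step_arm(
  commands=[
    {"jaw":1,"delta_pos":[-0.004,0,0],"twist":[0,0,0]},
    {"jaw":1,"delta_pos":[-0.004,0,0],"twist":[0,0,0]},
    {"jaw":1,"delta_pos":[-0.004,0,0],"twist":[0,0,0]},
    {"jaw":1,"delta_pos":[-0.003,0,0],"twist":[0,0,0]},
    {"jaw":1,"delta_pos":[-0.003,0,0],"twist":[0,0,0]},
    {"jaw":1,"delta_pos":[-0.003,0,0],"twist":[0,0,0]},
    {"jaw":1,"delta_pos":[0,0,0],"twist":[0,0,0]},
    {"jaw":1,"delta_pos":[0,0,0],"twist":[0,0,0]},
  ],
)

```text
t: 66.6
position: [433.3, -13.0, 78.4]
orientation: [-3.141, -0.001, -0.001]
ft_force: [-0.4, -4.1, 5.4]
gripper_width: 10.1
```

Emit:
step_arm(
  commands=[
    {"jaw":1,"delta_pos":[-0.003,0,0],"twist":[0,0,0]},
    {"jaw":1,"delta_pos":[-0.003,0,0],"twist":[0,0,0]},
    {"jaw":1,"delta_pos":[-0.002,0,0],"twist":[0,0,0]},
    {"jaw":1,"delta_pos":[-0.002,0,0],"twist":[0,0,0]},
    {"jaw":1,"delta_pos":[-0.002,0,0],"twist":[0,0,0]},
    {"jaw":1,"delta_pos":[0,0,0],"twist":[0,0,0]},
    {"jaw":1,"delta_pos":[0,0,0],"twist":[0,0,0]},
    {"jaw":1,"delta_pos":[0,0,0],"twist":[0,0,0]},
  ],
)

```text
t: 67.6
position: [421.6, -13.0, 78.4]
orientation: [-3.141, -0.001, -0.002]
ft_force: [0.7, -5.3, 4.7]
gripper_width: 10.3
```

Emit:
step_arm(
  commands=[
    {"jaw":1,"delta_pos":[-0.002,0,0],"twist":[0,0,0]},
    {"jaw":1,"delta_pos":[-0.002,0,0],"twist":[0,0,0]},
    {"jaw":1,"delta_pos":[-0.0015,0,0],"twist":[0,0,0]},
    {"jaw":1,"delta_pos":[-0.001,0,0],"twist":[0,0,0]},
    {"jaw":1,"delta_pos":[-0.001,0,0],"twist":[0,0,0]},
    {"jaw":1,"delta_pos":[-0.001,0,0],"twist":[0,0,0]},
    {"jaw":1,"delta_pos":[0,0,0],"twist":[0,0,0]},
    {"jaw":1,"delta_pos":[0,0,0],"twist":[0,0,0]},
  ],
)

```text
t: 68.6
position: [413.3, -13.0, 78.4]
orientation: [-3.141, -0.001, -0.003]
ft_force: [0.7, -5.0, 3.3]
gripper_width: 10.2
```

```bash
python3 sl.py; python3 - <<'E'
from rig import imaging
from h import *
s=imaging.get_image("top")[:,:,::-1]; d=imaging.get_image("side")[:,:,::-1]
cv2.imwrite("pics/t30.png",np.hstack([cv2.resize(s[70:280,160:440],(400,300)),cv2.resize(d[100:300,220:487],(400,300))]))
E
```

```text
t 68.6 q [-9.20e-02 -3.80e-02  2.31e+00  1.00e-03  8.67e-01 -9.40e-02] p [413.3 -13.   78.4] F [ 0.7 -5.   3.3] w 10.2
[[1.0, 0.001, 0.002], [0.001, -1.0, 0.001], [0.002, -0.001, -1.0]]
```

View pics/t30.png

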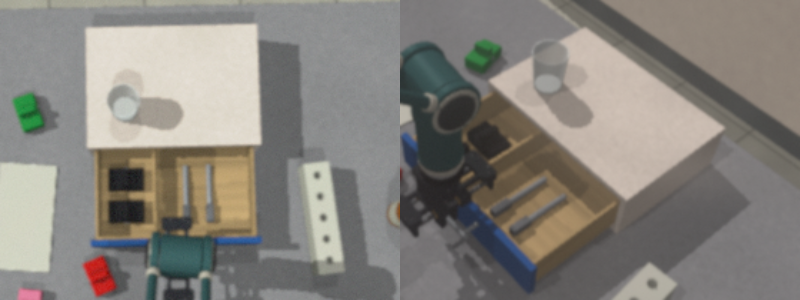

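The handle moved 211 mm from the stop, which is the full stated travel. So the earlier stop was the true shut position: the front is overlaid and nothing jammed. The contents are still flat. I'll push it shut again, still holding the handle.

Emit:
step_arm(
  commands=[
    {"jaw":1,"delta_pos":[0.008,0,0],"twist":[0,0,0]},
    {"jaw":1,"delta_pos":[0.013,0,0],"twist":[0,0,0]},
    {"jaw":1,"delta_pos":[0.016,0,0],"twist":[0,0,0]},
    {"jaw":1,"delta_pos":[0.018,0,0],"twist":[0,0,0]},
    {"jaw":1,"delta_pos":[0.018,0,0],"twist":[0,0,0]},
    {"jaw":1,"delta_pos":[0.018,0,0],"twist":[0,0,0]},
    {"jaw":1,"delta_pos":[0.016,0,0],"twist":[0,0,0]},
    {"jaw":1,"delta_pos":[0.013,0,0],"twist":[0,0,0]},
  ],
)

```text
t: 69.7
position: [533.3, -12.8, 78.4]
orientation: [-3.14, -0.0, -0.001]
ft_force: [-1.9, -4.1, 7.2]
gripper_width: 10.4
```

Emit:
step_arm(
  commands=[
    {"jaw":1,"delta_pos":[0.013,0,0],"twist":[0,0,0]},
    {"jaw":1,"delta_pos":[0.015,0,0],"twist":[0,0,0]},
    {"jaw":1,"delta_pos":[0.016,0,0],"twist":[0,0,0]},
    {"jaw":1,"delta_pos":[0.014,0,0],"twist":[0,0,0]},
    {"jaw":1,"delta_pos":[0.011,0,0],"twist":[0,0,0]},
    {"jaw":1,"delta_pos":[0.008,0,0],"twist":[0,0,0]},
    {"jaw":1,"delta_pos":[0.005,0,0],"twist":[0,0,0]},
    {"jaw":1,"delta_pos":[0,0,0],"twist":[0,0,0]},
  ],
)

```text
t: 70.7
position: [615.6, -12.7, 78.4]
orientation: [-3.14, -0.0, -0.003]
ft_force: [1.3, -3.0, 4.2]
gripper_width: 10.4
```

Emit:
step_arm(
  commands=[
    {"jaw":1,"delta_pos":[0.003,0,0],"twist":[0,0,0]},
    {"jaw":1,"delta_pos":[0.003,0,0],"twist":[0,0,0]},
    {"jaw":1,"delta_pos":[0.002,0,0],"twist":[0,0,0]},
    {"jaw":1,"delta_pos":[0.002,0,0],"twist":[0,0,0]},
    {"jaw":1,"delta_pos":[0.002,0,0],"twist":[0,0,0]},
    {"jaw":1,"delta_pos":[0.001,0,0],"twist":[0,0,0]},
    {"jaw":1,"delta_pos":[0,0,0],"twist":[0,0,0]},
    {"jaw":1,"delta_pos":[0,0,0],"twist":[0,0,0]},
  ],
)

```text
t: 71.7
position: [624.4, -12.6, 78.3]
orientation: [-3.14, -0.001, 0.01]
ft_force: [-10.4, -3.0, 13.4]
gripper_width: 10.4
```

Emit:
step_arm(
  commands=[
    {"jaw":0.72,"delta_pos":[0,0,0],"twist":[0,0,0]},
    {"jaw":0.72,"delta_pos":[0,0,0],"twist":[0,0,0]},
    {"jaw":0.72,"delta_pos":[0,0,0],"twist":[0,0,0]},
    {"jaw":0.72,"delta_pos":[0,0,-0.02],"twist":[0,0,0]},
    {"jaw":0.72,"delta_pos":[0,0,-0.04],"twist":[0,0,0]},
    {"jaw":0.72,"delta_pos":[0,0,-0.05],"twist":[0,0,0]},
    {"jaw":0.72,"delta_pos":[0,0,-0.05],"twist":[0,0,0]},
    {"jaw":0.72,"delta_pos":[0,0,0],"twist":[0,0,0]},
  ],
)

```text
t: 72.7
position: [631.3, -13.0, 246.1]
orientation: [-3.141, -0.0, -0.021]
ft_force: [0.2, 0.4, 0.4]
gripper_width: 25.1
```

Emit:
step_arm(
  commands=[
    {"jaw":0.72,"delta_pos":[-0.02,-0.05,0],"twist":[0,0,0]},
    {"jaw":0.72,"delta_pos":[-0.02,-0.05,0],"twist":[0,0,0]},
    {"jaw":0.72,"delta_pos":[-0.02,-0.05,0],"twist":[0,0,0]},
    {"jaw":0.72,"delta_pos":[-0.02,-0.05,0],"twist":[0,0,0]},
    {"jaw":0.72,"delta_pos":[-0.02,-0.05,0],"twist":[0,0,0]},
    {"jaw":0.72,"delta_pos":[0,-0.03,0],"twist":[0,0,0]},
    {"jaw":0.72,"delta_pos":[0,0,0],"twist":[0,0,0]},
    {"jaw":0.72,"delta_pos":[0,0,0],"twist":[0,0,0]},
  ],
)

```text
t: 73.7
position: [527.3, 266.5, 237.9]
orientation: [-3.141, -0.001, 0.0]
ft_force: [0.8, -0.0, 0.3]
gripper_width: 24.7
```

```bash
python3 sl.py; python3 - <<'E'
from rig import imaging
from h import *
s=imaging.get_image("top")[:,:,::-1];d=imaging.get_image("side")[:,:,::-1]
cv2.imwrite("pics/t31.png",cv2.resize(s[150:220,210:360],None,fx=5,fy=5,interpolation=cv2.INTER_CUBIC))
cv2.imwrite("pics/s31.png",np.hstack([cv2.resize(s,(400,300)),cv2.resize(d,(400,300))]))
E
```

```text
t 73.7 q [0.426 0.121 1.815 0.    1.205 0.425] p [527.3 266.5 237.9] F [ 0.8 -0.   0.3] w 24.7
[[1.0, 0.001, -0.0], [0.001, -1.0, 0.0], [-0.0, -0.0, -1.0]]
```

View pics/t31.png

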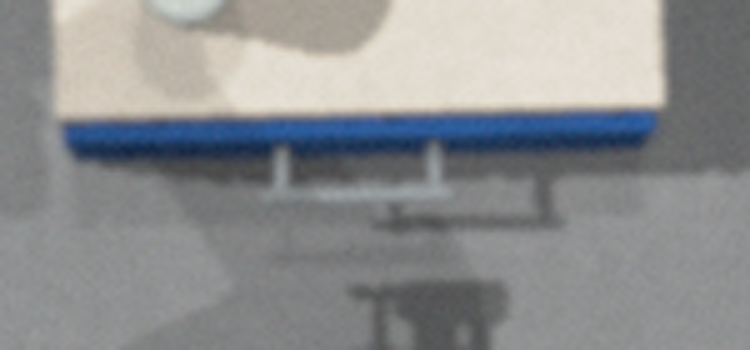

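View pics/s31.png

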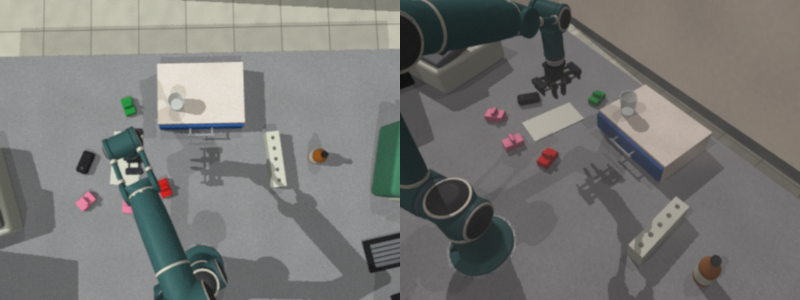

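The front is at the same place as at the true stop (bar row ≈ 193 in the crop, as before). The holder is empty, the mat is clear, and the bottle, beaker, mouse and look-alikes are where they began. Handing in.

```bash
python3 -c "
from rig import r
print(r.job_done()); print(r.read_state()['t'])"
```

```text
the job is handed in; nothing more can be done
None
the job is handed in; nothing more can be done
```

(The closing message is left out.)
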